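# Take the worn button caps off the door-entry console

### The arm

A 6-joint arm with a two-finger parallel gripper is mounted at the origin on the work surface. World frame = base frame: x ahead of the robot, y to its left, z up, the work surface at z = 0. Lengths are in m, angles in degrees, forces in N, time in s.
With the tool pointing down it reaches from about 0.4 to 0.825 m from the base axis. Payload 7 kg.
Tool frame: the origin (TCP) lies midway between the tips of the shut fingers; the grasp point (between the pads) lies 19 mm behind it (ctrl.hold_point_z is the distance from the TCP to the grasp point, in m); z points along the fingers, x is the direction in which the jaws open and shut, and the axes are right-handed (so a half turn about z gives the same grasp; the last joint's range is limited). The gripper opens to 88 mm and grips with 3 to 60 N. Pads are 19 mm wide; open, the fingers measure 130 mm over their backs; the gripper's body (78 mm by 193 mm) begins 47 mm behind the grasp point.
Start: joints at [80.22, 20.546, 0.682, 0, -70.136, -16.507], TCP at [0.299, 0.605, 0.227] pointing down, gripper open.
Joint ranges: [-176.03, 176.03], [-82.01, 121.73], [-58.28, 71.71], [-173.87, 95.51], [-174.79, -0.11], [-173.66, 173.66]. Speed limits (degrees/s): [136.94, 136.94, 172.46, 180, 180, 180].

### API

Orientations are given as [roll, pitch, yaw] about the fixed x, y, z axes, in that order (R = Rz(yaw) Ry(pitch) Rx(roll)).
In Python, from plant import ctrl gives the robot as it stands.
- The arm moves only by the tool apply_moves, never from a script. Its argument "motion" is a list of rows, each a list of 2 entries, a list of its own where there are three numbers: the shift along the world's x, y, z in cm, then the turn about the world's z in degrees. In form: [[[tx, ty, tz], roll], ...]. A call has 1 to 10 rows; each row is the pose to reach, as a shift and turn from the pose commanded when the call began; what a row does not reach only later rows make up. A row lasts 1/10 s, in which the tool goes at most 50 mm and 8.59 degrees, less where a joint would pass 70% of its speed; a pose out of reach is approached as far as the arm can. A call with a gripper value outside its range is refused whole. "hand" is the finger opening in cm, from 0 to 8.76, set as the call begins (left out, the last holds). The fingers move at their own pace and stop on an object; the grip force is fixed at half the most. Time passes only in rows, so rows that repeat a pose let the fingers close. It gives the time, the measured TCP pose, the force and the opening at its end, in the units of the state.
- ctrl.get_obs(): the state, without advancing time (a new reading comes with each control period).
- ctrl.snapshot(name): name is "side" or "top"; returns (picture, depth): 420x560x3 uint8, blue, green, red; 420x560 float32, m along the optical axis (not along the pixel's ray), 0 where there is no reading.
- ctrl.camera_model(name): a dict with "fx", "fy", "cx", "cy" (pixels), "cam_to_world" (4x4, takes a point from camera to world coordinates). Camera axes: x right, y down, z forward; pixel columns grow to the right and rows downward; lengths in m; the calibration is good to about 2 mm. A picture is of the moment at which its call begins. camera_model takes no time and is no camera call.
- ctrl.close_job(): hands the job in, once; it reports no verdict.
The state is a dict: "clock": time; "joint_pos": joint angles; "qvel": joint speeds; "tau": joint torques, N m; "tool_pos": TCP position; "orientation": TCP orientation; "force": force on the tool from outside, world axes, zero at the start; "moment": the same for the moment, N m; "opening": finger opening in m.
Only numpy, scipy, OpenCV 4.12 (cv2) and the standard library are available. Lean on these libraries where they do the work, as an engineer would, in place of code of your own. Each camera call takes 0.05 s, during which the arm holds its last target.

### The job

Take the worn caps off the door-entry console: first press its spring plunger fully down to its stop to switch it to service, and let it spring back. Then, never pulling with the fingers, hook the C-shaped puller under each button cap that is fitted and pull it up off its stem, and leave every cap in the open-fronted tray. Finally hang the puller by its top arm over the bar of the rail, and do not disturb the other things on the cabinet.

Things in the scene. Friction and masses are not known exactly. Their poses are not given: they have to be found in the camera images.
- console: Fixed door-entry console, a white box 130 (x) x 200 (y) x 40 mm high, flat top. Origin: centre of its underside. A row of four button stems runs along its y near its front (-x) side, 48 mm apart; a plunger with a broad head stands behind them. Its front (-x side) faces the robot to within about 0.2 rad.
- plunger (a joint): Travel of the console's spring plunger, m: 0 up, 0.008 fully down at its stop; it springs back. Needs about 2 N to start and 5.5 N at the stop.
- plunger_top (a point): Centre of the top of the plunger's black round head (28 mm across, 8 mm thick, on a steel stalk); 68 mm above the table when up. Lies 35 mm behind (+x) and 50 mm to the left (+y) of the console's centre in the console's own axes. It goes straight down 8 mm.
- puller: Steel C-shaped cap puller with a wooden grip, 140 g, 122 mm tall, standing on its fork on the table. Origin: underside, on the vertical axis through the grip; x is the way the mouth of the C opens and the tines point, z up. A post at x -32 to -22 mm joins the fork (bottom) to the top arm (x -32 to +16, 18 mm wide, z 52 to 62 mm). Centre of mass about x -13, z 33 mm.
- puller_fork (a point): On the puller's axis in the plane of the fork's upper face (z = 5 mm of the puller). The fork is two tines 5 mm thick, 7 mm wide, 22 mm apart inside (36 mm over all), from x -22 to +20 mm; the last 4 mm (x 16 to 20) carry upturned lips, top at z = 8 mm. A pulled cap sits here, its neck between the tines.
- puller_grip (a point): Middle of the puller's square upright grip, 16 x 16 mm, from z 62 to 122 mm of the puller, centred on its axis (this point at z = 95 mm).
- puller_seat (a point): Point on the underside of the puller's top arm (x -12, z 52 mm of the puller), which rests on the bar when the puller hangs level. A 5 mm lip hangs down at the arm's front end (x 12 to 16 mm), so the free mouth is 39 mm high, from z 8 to 47 mm.
- rail: Fixed steel hanging rail: a round horizontal bar 10 mm thick and 220 mm long along its own y, on two end posts; its axis 130 mm above the table. Origin: on the table under the bar's middle.
- tray: Fixed low grey plastic tray, 140 (x) x 200 (y) mm outside, floor 4 mm thick, walls 4 mm thick and 40 mm high on the back (+x) and both sides; the front (-x, towards the robot to within about 0.2 rad) is open. Origin: centre of its underside.
- cap1: Push-button cap, black plastic, 20 g: round head 32 mm across, 12 mm thick, on a hollow round-ish neck (eight-sided, 18 to 19.5 mm) 14 mm high. Origin: centre of the neck's underside; z towards the head. Fitted, it sits snugly over stem1, neck on the console's top, leaving a 14 mm gap under the head; an upward pull of 4 to 8 N frees it after about 10 mm. May be absent (None).
- stem1 (a point): Foot of button stem 1 on the console's top (40 mm above the table), on the stem's axis; the stem is 8 mm square and 12 mm high. Console x = -25 mm, y = 72 mm.
- cap2: Push-button cap, black plastic, 20 g: round head 32 mm across, 12 mm thick, on a hollow round-ish neck (eight-sided, 18 to 19.5 mm) 14 mm high. Origin: centre of the neck's underside; z towards the head. Fitted, it sits snugly over stem2, neck on the console's top, leaving a 14 mm gap under the head; an upward pull of 4 to 8 N frees it after about 10 mm. May be absent (None).
- stem2 (a point): Foot of button stem 2 on the console's top (40 mm above the table), on the stem's axis; the stem is 8 mm square and 12 mm high. Console x = -25 mm, y = 24 mm.
- cap3: Push-button cap, black plastic, 20 g: round head 32 mm across, 12 mm thick, on a hollow round-ish neck (eight-sided, 18 to 19.5 mm) 14 mm high. Origin: centre of the neck's underside; z towards the head. Fitted, it sits snugly over stem3, neck on the console's top, leaving a 14 mm gap under the head; an upward pull of 4 to 8 N frees it after about 10 mm. May be absent (None).
- stem3 (a point): Foot of button stem 3 on the console's top (40 mm above the table), on the stem's axis; the stem is 8 mm square and 12 mm high. Console x = -25 mm, y = -24 mm.
- cap4: Push-button cap, black plastic, 20 g: round head 32 mm across, 12 mm thick, on a hollow round-ish neck (eight-sided, 18 to 19.5 mm) 14 mm high. Origin: centre of the neck's underside; z towards the head. Fitted, it sits snugly over stem4, neck on the console's top, leaving a 14 mm gap under the head; an upward pull of 4 to 8 N frees it after about 10 mm. May be absent (None).
- stem4 (a point): Foot of button stem 4 on the console's top (40 mm above the table), on the stem's axis; the stem is 8 mm square and 12 mm high. Console x = -25 mm, y = -72 mm.
- bowl: Teal glazed key bowl, 130 mm across, 50 mm high. Bystander, to be left alone. Origin: centre of its underside.
- car_key: Chrome car key, 90 x 30 x 12 mm. Bystander, to be left alone. Origin: centre of its underside.
- earbud_case: Black earbud case, 50 x 60 x 24 mm. Bystander, to be left alone. Origin: centre of its underside.
- coaster: Wooden coaster, 90 mm across, 8 mm thick. Bystander, to be left alone. Origin: centre of its underside.
- pot: Small white ceramic pot, 90 mm across, 75 mm high. Bystander, to be left alone. Origin: centre of its underside.
- spray: Slim metal can, 44 mm across, 120 mm high. Bystander, to be left alone. Origin: centre of its underside.
- notebook: Small grey notebook, 100 x 70 x 15 mm. Bystander, to be left alone. Origin: centre of its underside.
Mind the look-alikes: they are no part of the job. Leave any orange or pink look-alike of the cap4 alone. Leave any blue look-alike of the puller alone.

How it is judged:
By the outcome, as a careful person would: the job done as asked, in the order asked, and still so for the second after the job is handed in, with the robot touching nothing.
Of cap1, cap2, cap3, cap4 only 2 to 4 are there at a start; the rules pass over those that are not, and their reading is None.
At some moment in a run one of cap1, cap2, cap3, cap4 may be knocked a few centimetres aside while the robot is not near it.
It also fails if it takes over 210 s, if anything falls off the work surface, if the arm or the gripper's body presses on something with over 40 N, if the wrist force passes 120 N, or if a joint passes its speed limit or range.

## Working session

There is one attempt and no reset: what is moved stays moved. The work goes in short steps, Python scripts to look and compute and a tool call to move; the robot and the scene stay as the last step left them, time stands still between calls to the robot, and variables do not carry over. Pictures are saved under pics/ and viewed, and the job is handed in when it is done.

Besides the shell and the picture viewer there is one more tool, called as name(argument=value, ...), one argument or row to a line, values as JSON. apply_moves: Moves the arm, as the interface text tells. Its arguments: {"type":"object","properties":{"motion":{"type":"array"},"hand":{"type":"number"}},"required":["motion"]}

```bash
ls; mkdir -p pics; python3 - <<'E'
from plant import ctrl
import cv2,numpy as np
for n in("top","side"):
    p,d=ctrl.snapshot(n); cv2.imwrite(f"pics/{n}0.png",p); np.savez(f"{n}0.npz",p=p,d=d)
    print(n,ctrl.camera_model(n))
print(ctrl.get_obs())
E
```

```text
pics
top {'fx': 488.43639128694014, 'fy': 488.43639128694014, 'cx': 277.33459537228583, 'cy': 210.27989840260776, 'cam_to_world': array([[-0.00844668, -0.98337431,  0.18139356,  0.29180292],
       [-0.99978675,  0.00488662, -0.02006414,  0.01234318],
       [ 0.01884416, -0.18152435, -0.98320588,  1.41547009],
       [ 0.        ,  0.        ,  0.        ,  1.        ]])}
side {'fx': 395.1953503028675, 'fy': 395.1953503028675, 'cx': 279.93406985148357, 'cy': 211.73045269916534, 'cam_to_world': array([[ 0.99366891, -0.05696371,  0.09683616,  0.41954522],
       [-0.11193062, -0.57618719,  0.8096171 , -0.76313023],
       [ 0.00967696, -0.81533027, -0.57891528,  0.62073218],
       [ 0.        ,  0.        ,  0.        ,  1.        ]])}
{'clock': 0.1, 'joint_pos': array([ 8.02183586e+01,  2.05874712e+01,  6.39225353e-01, -1.65404370e-02,
       -7.01358065e+01, -1.65068620e+01]), 'qvel': array([-0.05404651,  0.01078212,  0.10732031,  0.1274966 , -0.04774185,
       -0.0293483 ]), 'tau': array([-1.00584268e-03, -5.84162629e+01,  2.93749255e+01,  7.01528192e+00,
        1.01769750e-02, -5.30479656e-05]), 'tool_pos': array([0.29879031, 0.6047854 , 0.22572009]), 'orientation': array([-1.79991025e+02, -8.50065837e-02, -1.16294142e+02]), 'force': array([-0.28824164,  0.13323099, -0.13547386]), 'moment': array([-0.02243924,  0.08732991,  0.00941056]), 'opening': 0.08787470774303693}
```

View pics/top0.png

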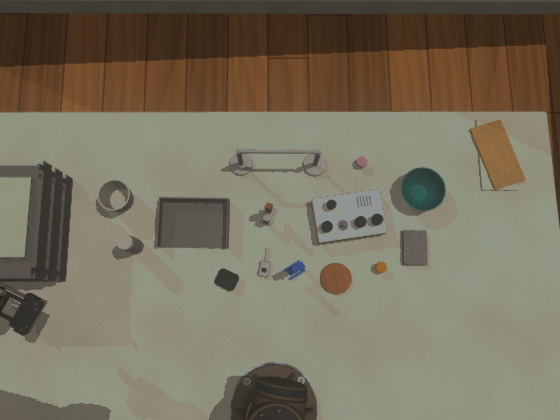

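View pics/side0.png

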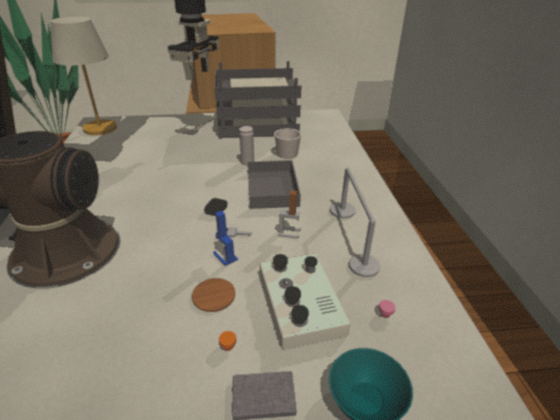

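```bash
python3 - <<'E'
import cv2,numpy as np
t=np.load("top0.npz")["p"]; s=np.load("side0.npz")["p"]
a=cv2.resize(t[140:290,220:420],None,fx=4,fy=4,interpolation=cv2.INTER_CUBIC);cv2.imwrite("pics/top0z.png",a)
a=cv2.resize(s[160:350,200:400],None,fx=3.1,fy=3.1,interpolation=cv2.INTER_CUBIC);cv2.imwrite("pics/side0z.png",a)
E
```

```text
(no output)
```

View pics/top0z.png

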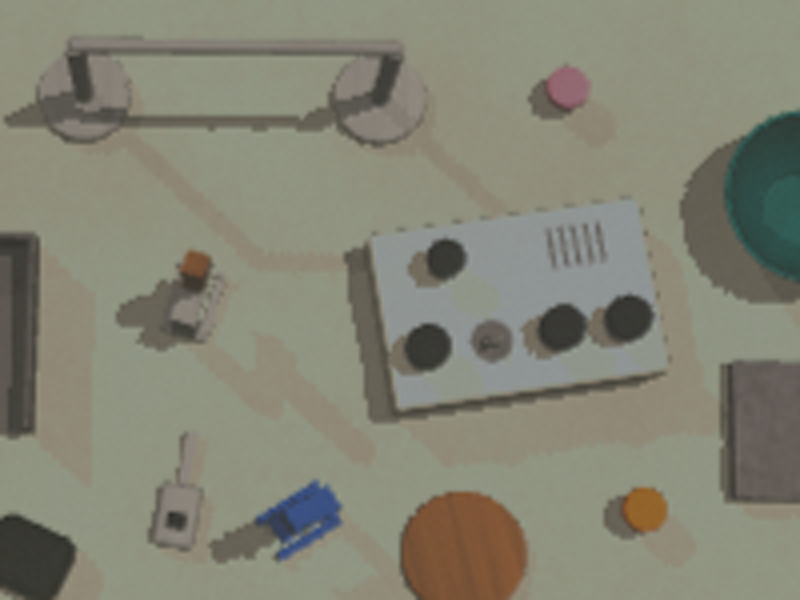

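View pics/side0z.png

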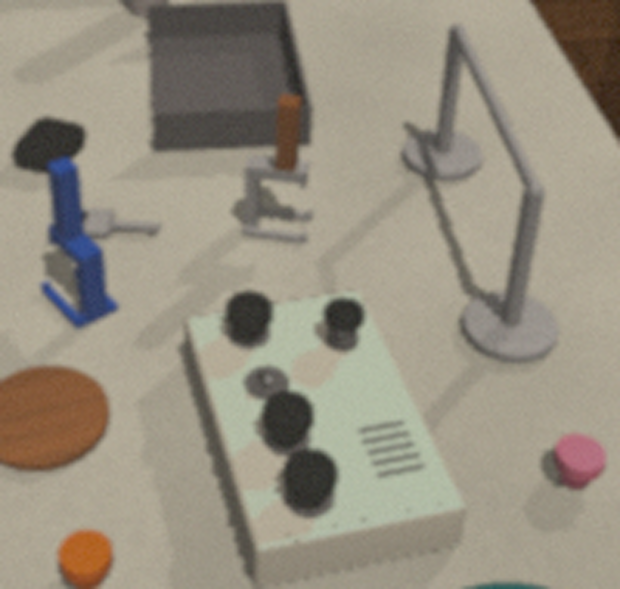

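```bash
cat > h.py <<'E'
import cv2,numpy as np
from plant import ctrl
C={n:ctrl.camera_model(n) for n in("top","side")}
def ray(n,uv,z):
    c=C[n];uv=np.atleast_2d(uv).astype(float)
    d=np.c_[(uv[:,0]-c["cx"])/c["fx"],(uv[:,1]-c["cy"])/c["fy"],np.ones(len(uv))]@c["cam_to_world"][:3,:3].T
    o=c["cam_to_world"][:3,3]
    return o+d*((z-o[2])/d[:,2])[:,None]
def cloud(n,d):
    c=C[n];v,u=np.mgrid[:d.shape[0],:d.shape[1]]
    P=np.stack([(u-c["cx"])/c["fx"]*d,(v-c["cy"])/c["fy"]*d,d],-1)
    return P@c["cam_to_world"][:3,:3].T+c["cam_to_world"][:3,3]
def proj(n,P):
    c=C[n];T=np.linalg.inv(c["cam_to_world"]);p=np.atleast_2d(P)@T[:3,:3].T+T[:3,3]
    return np.c_[p[:,0]/p[:,2]*c["fx"]+c["cx"],p[:,1]/p[:,2]*c["fy"]+c["cy"]]
def snap(n,name=None):
    p,d=ctrl.snapshot(n)
    if name: cv2.imwrite(f"pics/{name}.png",p); np.savez(f"{name}.npz",p=p,d=d)
    return p,d
def crop(p,x0,x1,y0,y1,f,name):
    cv2.imwrite(f"pics/{name}.png",cv2.resize(p[y0:y1,x0:x1],None,fx=f,fy=f,interpolation=cv2.INTER_CUBIC))
E
python3 - <<'E'
from h import *
for n in("top","side"):
    f=np.load(n+"0.npz");p,d=f["p"],f["d"];X=cloud(n,d)
    hsv=cv2.cvtColor(p,cv2.COLOR_BGR2HSV)
    print(n,"depth noise table",np.std(X[...,2][(d>0)&(abs(X[...,2])<.01)]), np.median(X[...,2][(d>0)&(abs(X[...,2])<.01)]))
    # console top: height 0.03-0.05
    r=(X[...,0]>.45)&(X[...,0]<.8)&(X[...,1]>-.35)&(X[...,1]<0.02)&(d>0)
    m=r&(abs(X[...,2]-.04)<.01)
    print(m.sum(), np.median(X[m],0))
    nl,lab,st,ce=cv2.connectedComponentsWithStats((r&(X[...,2]>.03)&(X[...,2]<.085)).astype(np.uint8))
    for i in range(1,nl):
        if st[i,4]>150:
            uv=np.argwhere(lab==i)[:,::-1]
            W=ray(n,uv,.04)[:,:2].astype(np.float32)
            print("rect",st[i],cv2.minAreaRect(W))
    dark=(hsv[...,2]<70)&r
    nl,lab,st,ce=cv2.connectedComponentsWithStats(dark.astype(np.uint8))
    for i in range(1,nl):
        if st[i,4]>60: print("dark",st[i],ce[i],ray(n,ce[i],.066)[0], np.median(X[lab==i],0))
E
```

```text
top depth noise table 0.003144099140029292 0.0011224038015797966
2742 [ 0.53347019 -0.21988463  0.04110785]
rect [ 312  190   76   53 3111] ((0.5286840200424194, -0.22089773416519165), (0.13047999143600464, 0.2008180320262909), 8.011914253234863)
dark [327 200   9   9  64] [330.75     204.078125] [ 0.55782003 -0.16613975  0.066     ] [ 0.55745083 -0.1661736   0.06888402]
dark [371 214  12  11  94] [376.41489362 219.04255319] [ 0.51433172 -0.29361019  0.066     ] [ 0.51449321 -0.29298148  0.06688862]
dark [355 216  11  11  92] [359.95652174 221.42391304] [ 0.50780425 -0.24691118  0.066     ] [ 0.50812655 -0.24729772  0.06696836]
dark [321 221  11  11  89] [326.25842697 226.25842697] [ 0.49461881 -0.15174786  0.066     ] [ 0.4950578  -0.15111577  0.06655706]
side depth noise table 0.0020043436419795333 -0.0002180220811179301
4490 [ 0.53220708 -0.24122336  0.03964581]
rect [279 207  20  18 200] ((0.5366435647010803, 0.031739845871925354), (0.07310464233160019, 0.04822045564651489), 83.68353271484375)
rect [ 259  253   91   88 5191] ((0.525271475315094, -0.2172183394432068), (0.13020451366901398, 0.22174116969108582), 7.821191310882568)
dark [274 255  13  16 164] [279.74390244 261.98170732] [ 0.49196726 -0.164666    0.066     ] [ 0.49262742 -0.15980013  0.06459848]
dark [305 257  11  14 100] [310.04 262.22] [ 0.5538953  -0.17170495  0.066     ] [ 0.55372439 -0.17103444  0.0670265 ]
dark [285 286  15  19 214] [291.85981308 295.04672897] [ 0.50440748 -0.25699465  0.066     ] [ 0.50515203 -0.25397271  0.06469057]
dark [292 305  16  19 237] [299.15189873 314.21940928] [ 0.51111271 -0.30330781  0.066     ] [ 0.51179404 -0.30073741  0.06493655]
```

```bash
python3 - <<'E'
from h import *
for n in("top","side"):
    f=np.load(n+"0.npz");p,d=f["p"],f["d"];X=cloud(n,d)
    hsv=cv2.cvtColor(p,cv2.COLOR_BGR2HSV)
    Z=X[...,2]
    # puller
    r=(X[...,0]>.48)&(X[...,0]<.6)&(X[...,1]>-.03)&(X[...,1]<0.07)&(d>0)
    br=r&(hsv[...,0]<14)&(hsv[...,1]>100)
    print(n,"brown",br.sum(),np.median(X[br],0), Z[br].min(),Z[br].max())
    t=br&(Z>.112)
    if t.sum():
        uv=np.argwhere(t)[:,::-1];print(" top uv",uv.mean(0),ray(n,uv.mean(0),.122), cv2.minAreaRect(ray(n,uv,.122)[:,:2].astype(np.float32)))
    for lo,hi,zz in((.05,.075,.062),(.003,.015,.005),(.015,.05,.03)):
        m=r&(Z>lo)&(Z<hi)&~br
        if n=="top" or lo>.04:
            if m.sum()>5: print(lo,m.sum(),X[m].mean(0),cv2.minAreaRect(ray(n,np.argwhere(m)[:,::-1],zz)[:,:2].astype(np.float32)))
    # rail
    m=(X[...,0]>.55)&(X[...,0]<.8)&(abs(X[...,1])<.2)&(abs(Z-.13)<.012)&(d>0)
    uv=np.argwhere(m)[:,::-1];W=ray(n,uv,.132)[:,:2].astype(np.float32)
    print("rail",m.sum(),cv2.minAreaRect(W),np.median(X[m],0))
    # tray
    m=(X[...,0]>.4)&(X[...,0]<.7)&(X[...,1]>.06)&(X[...,1]<.38)&(Z>.03)&(Z<.048)&(d>0)
    print("tray rim",m.sum(),cv2.minAreaRect(ray(n,np.argwhere(m)[:,::-1],.04)[:,:2].astype(np.float32)))
    m=(X[...,0]>.4)&(X[...,0]<.7)&(X[...,1]>.06)&(X[...,1]<.38)&(hsv[...,2]<105)&(d>0)&(Z>-0.01)&(Z<.05)
    nl,lab,st,ce=cv2.connectedComponentsWithStats(m.astype(np.uint8));i=1+st[1:,4].argmax()
    print("tray floor",st[i],cv2.minAreaRect(ray(n,np.argwhere(lab==i)[:,::-1],.004)[:,:2].astype(np.float32)))
f=np.load("top0.npz");crop(f["p"],145,295,140,245,5,"t1")
f=np.load("side0.npz");crop(f["p"],230,380,150,260,5,"s1")
E
```

```text
top brown 29 [0.54248114 0.01098824 0.12323207] 0.11865680025021463 0.12993524971738046
 top uv [268.48275862 205.79310345] [[0.54286159 0.00972155 0.122     ]] ((0.5428309440612793, 0.00941348634660244), (0.01452222466468811, 0.014615532010793686), 63.61973190307617)
0.05 69 [0.52569656 0.01432062 0.06284158] ((0.5337443947792053, 0.012050434947013855), (0.017811337485909462, 0.047744233161211014), 71.62393951416016)
0.003 385 [0.53808311 0.01813785 0.00529785] ((0.5400234460830688, 0.01994139701128006), (0.09990880638360977, 0.116118423640728), 89.75044250488281)
0.015 14 [0.51309501 0.01649866 0.03153804] ((0.5157772302627563, 0.017056286334991455), (0.01636487804353237, 0.011941435746848583), 71.47802734375)
rail 345 ((0.6791947484016418, -0.005617618560791016), (0.17002058029174805, 0.2035408318042755), 44.673240661621094) [ 0.69069177 -0.01972704  0.13470952]
tray rim 381 ((0.5616593360900879, 0.23253342509269714), (0.2459297776222229, 0.30568715929985046), 2.8696765899658203)
tray floor [ 154  197   76   52 3681] ((0.5177470445632935, 0.2329656332731247), (0.2158081978559494, 
[... 177 characters left out ...]
13 0.00327583 0.122     ]] ((0.5413410663604736, 0.0024358388036489487), (0.02611694484949112, 0.014132877811789513), 82.383056640625)
0.05 139 [0.5322533  0.00940893 0.05949049] ((0.5326013565063477, 0.005185417830944061), (0.037246085703372955, 0.046393729746341705), 83.68350219726562)
rail 317 ((0.6756800413131714, -0.03372946381568909), (0.180223748087883, 0.19899393618106842), 34.51369094848633) [ 0.68755738 -0.04712958  0.13314032]
tray rim 474 ((0.5625622868537903, 0.23171722888946533), (0.2542313039302826, 0.3319125473499298), 3.04461669921875)
tray floor [ 247  161   53   48 2093] ((0.5168578624725342, 0.258308470249176), (0.2712651193141937, 0.14674441516399384), 88.66549682617188)
```

View pics/t1.png

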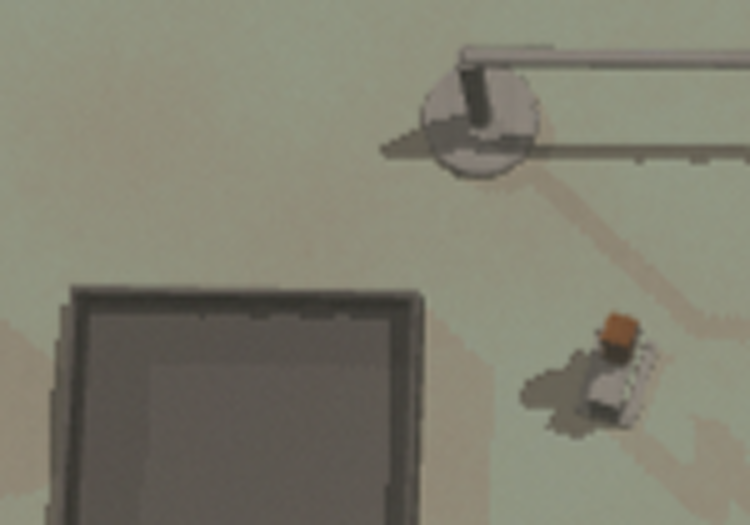

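View pics/s1.png

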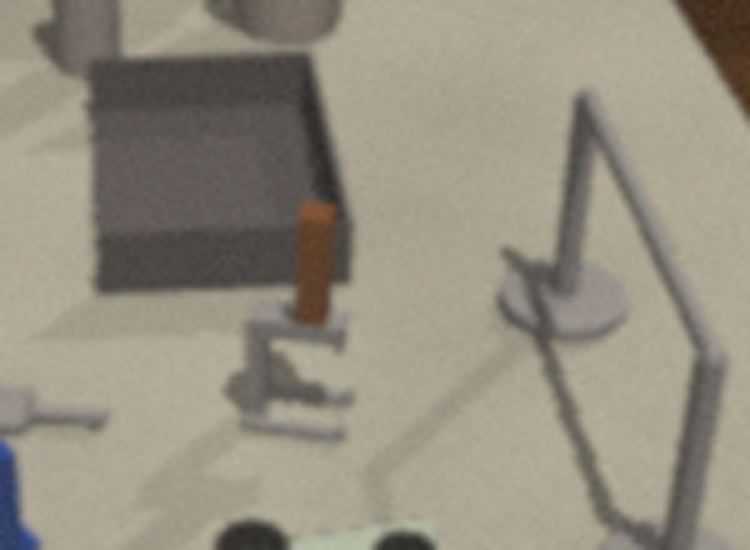

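```bash
python3 - <<'E'
from h import *
f=np.load("top0.npz");p,d=f["p"],f["d"];X=cloud("top",d);Z=X[...,2]
m=(X[...,0]>.62)&(X[...,0]<.73)&(abs(X[...,1])<.16)&(Z>.118)&(Z<.15)&(d>0)
m[:,:245]=0;m[:,315:]=0
uv=np.argwhere(m)[:,::-1];W=ray("top",uv,.133)
print(len(uv),np.percentile(Z[m],[5,50,95]))
# per column mean
cols=np.unique(uv[:,0]);pts=np.array([W[uv[:,0]==c].mean(0) for c in cols])
k=np.polyfit(pts[:,1],pts[:,0],1);print("x=a*y+b",k,np.degrees(np.arctan(-k[0])),np.std(pts[:,0]-np.polyval(k,pts[:,1])))
print([ (c,(uv[:,0]==c).sum()) for c in cols[::10]])
# bar ends, from color: row 151-153 gray
for c in range(228,330,1):
    z=Z[146:158,c]; 
    if c<245 or c>312: print(c,np.round(z[(z>.1)],3)[:6])
f=np.load("side0.npz");p,d=f["p"],f["d"];X=cloud("side",d);Z=X[...,2]
m=(X[...,0]>.62)&(X[...,0]<.73)&(abs(X[...,1])<.09)&(Z>.12)&(Z<.15)&(d>0)
uv=np.argwhere(m)[:,::-1];W=X[m];k=np.polyfit(W[:,1],W[:,0],1);print("side",k,len(uv),np.median(Z[m]))
E
```

```text
271 [0.12973741 0.13529325 0.13903486]
x=a*y+b [0.00699785 0.691904  ] -0.40094071895634 0.00040039613745694797
[(np.int64(245), np.int64(3)), (np.int64(255), np.int64(4)), (np.int64(265), np.int64(4)), (np.int64(275), np.int64(4)), (np.int64(285), np.int64(4)), (np.int64(295), np.int64(4)), (np.int64(305), np.int64(4))]
228 []
229 [1.415]
230 [1.415]
231 [1.415]
232 []
233 []
234 []
235 []
236 [0.134 0.13  0.134]
237 [0.131 0.137 0.136 0.136 0.131 0.124]
238 [0.133 0.132 0.137 0.136 0.131 0.125]
239 [0.133 0.137 0.133 0.132 0.131 0.125]
240 [0.139 0.134 0.134 0.124 0.122 0.112]
241 [0.135 0.133 0.136 0.119 0.111 0.109]
242 [0.136 0.136 0.134]
243 [0.138 0.13  0.136]
244 [0.138 0.134 0.136]
313 [0.131 0.138 0.134 0.135]
314 [0.136 0.136 0.135 0.135]
315 [0.138 0.135 0.133]
316 [0.139 0.133 0.134 0.124 0.12  0.106]
317 [0.13  0.134 0.137 0.137 0.128 0.119]
318 [0.131 0.139 0.133 0.135 0.13  0.125]
319 [0.131 0.136 0.136 0.132 0.127 0.125]
320 [0.13  0.133 0.134 0.133 0.135 0.118]
321 [0.128 0.13 ]
322 []
323 []
324 []
325 []
326 []
327 [1.415]
328 []
329 []
side [0.01016076 0.68836405] 197 0.1335832712809621
```

apply_moves(
  motion=[
    [[25.8,-77.1,0],7.9],
    [[25.8,-77.1,0],7.9],
    [[25.8,-77.1,0],7.9],
    [[25.8,-77.1,0],7.9],
    [[25.8,-77.1,0],7.9],
    [[25.8,-77.1,0],7.9],
    [[25.8,-77.1,0],7.9],
    [[25.8,-77.1,0],7.9],
    [[25.8,-77.1,0],7.9],
    [[25.8,-77.1,0],7.9],
  ],
  hand=0,
)

```text
clock: 1.1
tool_pos: [0.4576, 0.129, 0.2267]
orientation: [-180.0, 0.0, -108.4]
force: [1.7, 1.0, 0.2]
opening: 0.0134
```

```bash
python3 - <<'E'
from h import *
print(ray("top",[159.4,197.6],.04),ray("top",[229.6,198.4],.04),ray("top",[278.5,152],.133))
print(ray("top",[[155,247.5],[228.5,248.5]],.02))
E
```

```text
[[0.58418109 0.32186042 0.04      ]] [[0.58093801 0.1210833  0.04      ]] [[ 0.69022692 -0.01837829  0.133     ]]
[[0.44304805 0.33373606 0.02      ]
 [0.43883451 0.1244484  0.02      ]]
```

apply_moves(
  motion=[
    [[9.9,-29.65,0],0],
    [[9.9,-29.65,0],0],
    [[9.9,-29.65,0],0],
    [[9.9,-29.65,0],0],
    [[9.9,-29.65,0],0],
    [[9.9,-29.65,0],0],
    [[9.9,-29.65,0],0],
    [[9.9,-29.65,-5],0],
    [[9.9,-29.65,-10],0],
    [[9.9,-29.65,-10],0],
  ],
)

```text
clock: 2.1
tool_pos: [0.5515, -0.1651, 0.1201]
orientation: [179.3, -0.1, -108.5]
force: [-1.2, -0.1, 0.5]
opening: 0.0006
```

```bash
python3 - <<'E'
from h import *
o=ctrl.get_obs();print(o["clock"],o["tool_pos"],o["orientation"],o["opening"])
p,d=snap("top","t2");crop(p,270,430,150,270,5,"t2z")
p,d=snap("side","s2");crop(p,220,380,170,330,3.7,"s2z")
E
```

```text
2.1 [ 0.55146963 -0.16505768  0.12007163] [ 1.79308677e+02 -1.45578439e-01 -1.08494812e+02] 0.000563023698426902
```

View pics/t2z.png

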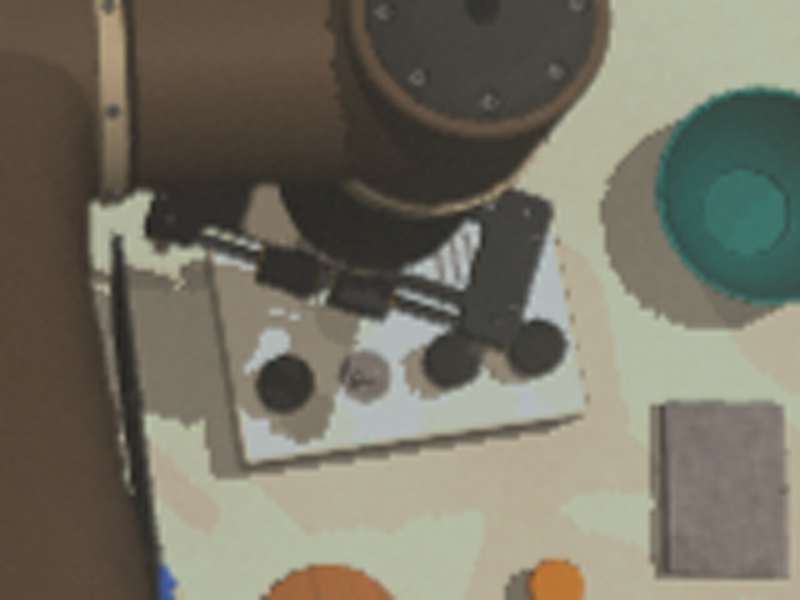

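View pics/s2z.png

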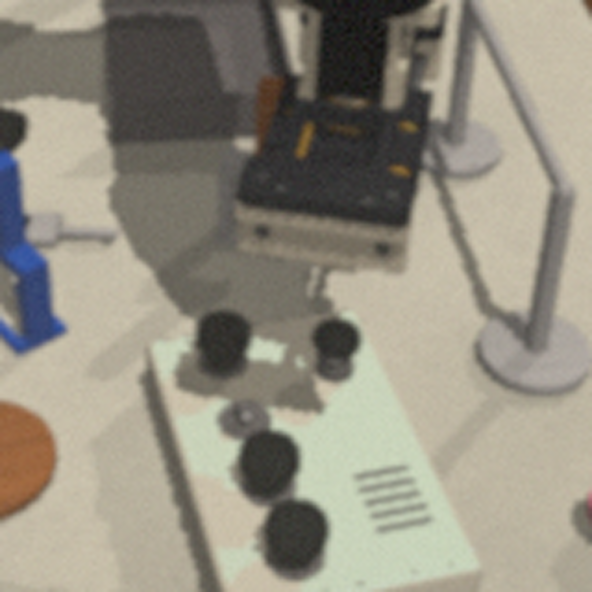

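apply_moves(
  motion=[
    [[0,0,-3],0],
    [[0,0,-4.5],0],
    [[0,0,-5],0],
    [[0,0,-5.5],0],
    [[0,0,-5.7],0],
    [[0,0,-5.9],0],
    [[0,0,-6.1],0],
    [[0,0,-6.3],0],
    [[0,0,-6.5],0],
    [[0,0,-6.5],0],
  ],
)

```text
clock: 3.2
tool_pos: [0.5574, -0.1655, 0.0619]
orientation: [-179.9, 0.0, -108.4]
force: [0.6, 0.9, 4.6]
opening: 0.0007
```

```bash
python3 - <<'E'
from h import *
o=ctrl.get_obs();print(o["clock"],o["tool_pos"],o["orientation"],o["opening"],o["force"])
p,d=snap("side","s3");crop(p,220,380,170,330,3.7,"s3z")
o=ctrl.get_obs();print(o["clock"],o["tool_pos"],o["force"])
E
```

```text
3.2 [ 0.5574296  -0.16548087  0.06191112] [-1.79917213e+02  1.81103522e-02 -1.08370418e+02] 0.0007447132807894613 [0.63140348 0.91218403 4.58686006]
3.25 [ 0.55748616 -0.16547569  0.06201692] [2.23681041 1.41306129 4.2676132 ]
```

View pics/s3z.png

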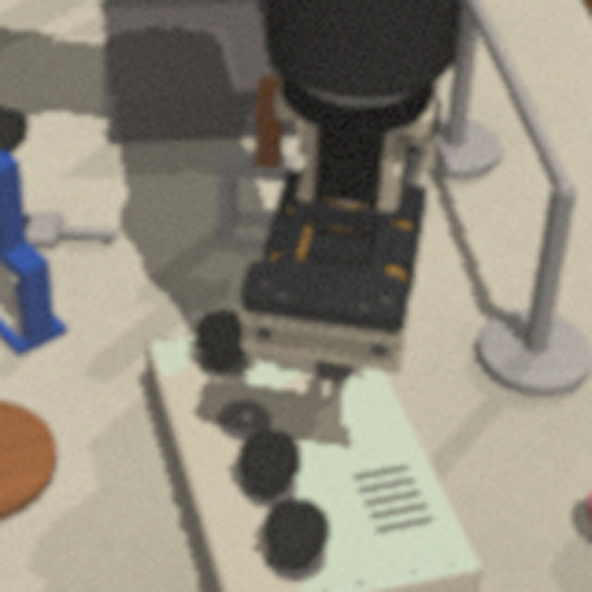

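apply_moves(
  motion=[
    [[0,0,-0.2],0],
    [[0,0,-0.3],0],
    [[0,0,-0.4],0],
    [[0,0,-0.5],0],
    [[0,0,-0.5],0],
    [[0,0,-0.5],0],
  ],
)

```text
clock: 3.85
tool_pos: [0.5576, -0.1656, 0.0599]
orientation: [-179.8, 0.0, -108.3]
force: [-7.1, 6.7, 29.6]
opening: 0.0006
```

apply_moves(
  motion=[
    [[0,0,4],0],
    [[0,0,9],0],
    [[0,0,14],0],
    [[-1.55,5,14],0],
    [[-1.55,10,14],0],
    [[-1.55,15,14],0],
    [[-1.55,17.5,14],0],
    [[-1.55,17.5,14],0],
    [[-1.55,17.5,14],0],
    [[-1.55,17.5,14],0],
  ],
  hand=8.76,
)

```text
clock: 4.85
tool_pos: [0.5406, 0.0088, 0.1961]
orientation: [179.9, -0.0, -108.4]
force: [-0.8, -1.0, -0.8]
opening: 0.0749
```

```bash
python3 - <<'E'
from h import *
o=ctrl.get_obs();print(o["clock"],o["tool_pos"],o["orientation"],o["opening"],o["force"])
p,d=snap("top","t4");crop(p,200,400,140,290,4,"t4z")
p,d=snap("side","s4");crop(p,220,380,120,330,2.8,"s4z")
E
```

```text
4.85 [0.54064185 0.00884169 0.19613501] [ 1.79942656e+02 -4.24176185e-02 -1.08415884e+02] 0.07487370007069008 [-0.84988879 -1.02500479 -0.77915574]
```

View pics/t4z.png

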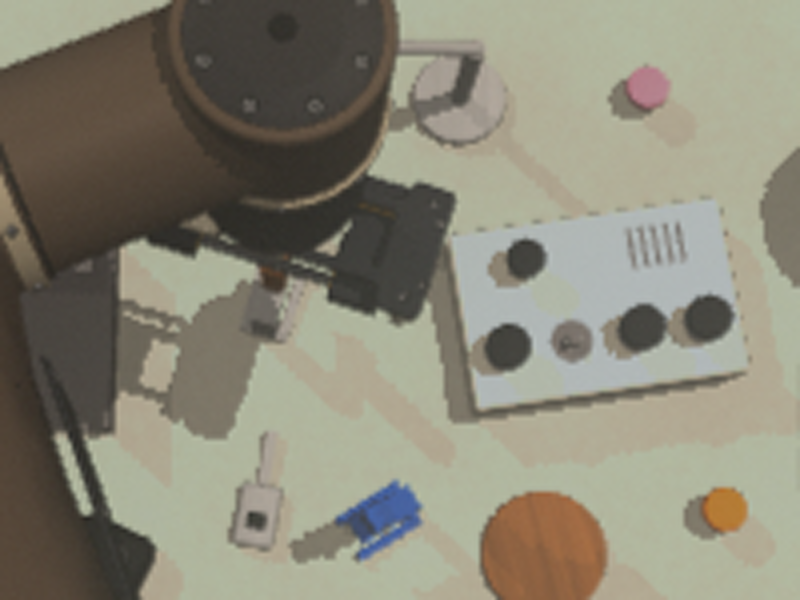

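View pics/s4z.png

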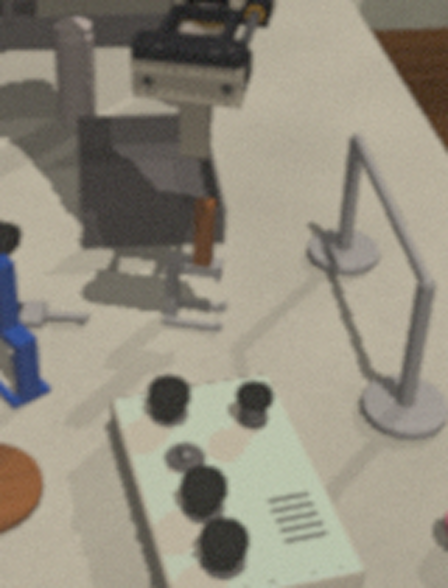

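apply_moves(
  motion=[
    [[0.05,0.05,-5],0],
    [[0.05,0.05,-9],0],
    [[0.05,0.05,-12],0],
    [[0.05,0.05,-12.0],0],
    [[0.05,0.05,-12.0],0],
    [[0.05,0.05,-12.0],0],
  ],
)

```text
clock: 5.55
tool_pos: [0.543, 0.01, 0.0784]
orientation: [-179.9, 0.1, -108.4]
force: [-0.1, 0.3, 0.2]
opening: 0.0877
```

apply_moves(
  motion=[
    [[0,0,0],0],
    [[0,0,0],0],
    [[0,0,0],0],
    [[0,0,0],0],
    [[0,0,0],0],
    [[0,0,0],0],
    [[0,0,0],0],
    [[0,0,0],0],
  ],
  hand=0,
)

```text
clock: 6.35
tool_pos: [0.5415, 0.01, 0.0765]
orientation: [180.0, -0.0, -108.4]
force: [-0.1, -0.3, -1.4]
opening: 0.0286
```

apply_moves(
  motion=[
    [[0,0,0],0],
    [[0,0,0],0],
    [[0,0,0],0],
    [[0,0,0],0],
  ],
)

```text
clock: 6.75
tool_pos: [0.5415, 0.01, 0.0764]
orientation: [180.0, -0.0, -108.4]
force: [-1.2, -0.2, -1.5]
opening: 0.0161
```

apply_moves(
  motion=[
    [[0,0,3],0],
    [[0,0,7],0],
    [[0,0,11],5],
    [[-3,-3,11],12],
    [[-5,-7,11],20],
    [[-7,-11,11],26.4],
    [[-9.65,-15,11],26.4],
    [[-9.65,-16.9,11],26.4],
    [[-9.65,-16.9,11],26.4],
    [[-9.65,-16.9,11],26.4],
  ],
)

```text
clock: 7.75
tool_pos: [0.4449, -0.1593, 0.1866]
orientation: [-180.0, 0.0, -82.1]
force: [0.7, 0.0, -0.3]
opening: 0.0158
```

```bash
python3 - <<'E'
from h import *
p,d=snap("top","t5");crop(p,240,440,160,310,4,"t5z")
p,d=snap("side","s5");crop(p,180,380,140,350,2.8,"s5z")
o=ctrl.get_obs();print(o["clock"],o["tool_pos"],o["orientation"],o["opening"],o["force"])
E
```

```text
7.85 [ 0.44525044 -0.1585191   0.1864537 ] [ 1.79991278e+02  8.33511702e-03 -8.19732844e+01] 0.015681256112259977 [ 0.22968309  0.50828918 -1.54705956]
```

View pics/t5z.png

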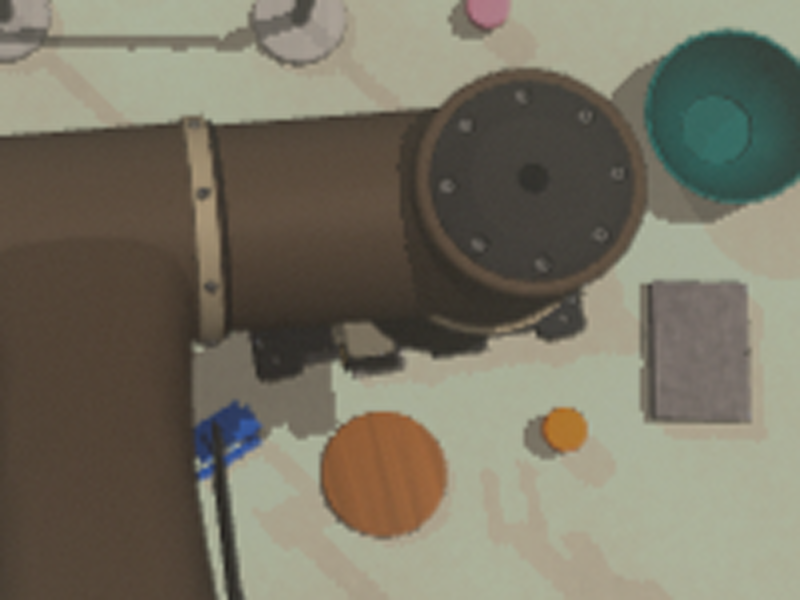

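View pics/s5z.png

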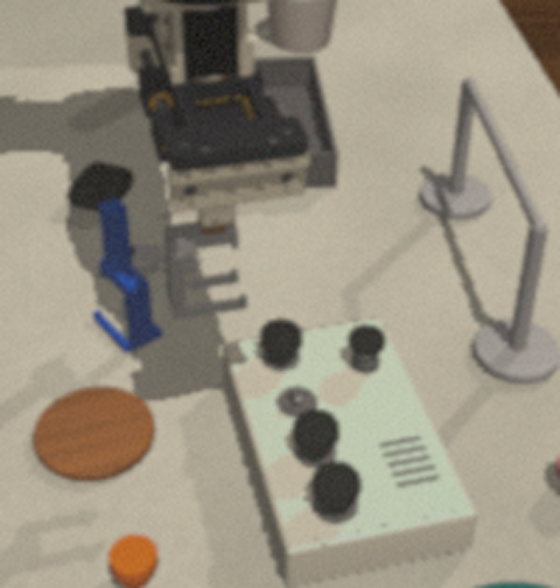

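```bash
cat >> h.py <<'E'
def Rz(a):
    a=np.radians(a);return np.array([[np.cos(a),-np.sin(a),0],[np.sin(a),np.cos(a),0],[0,0,1]])
def overlay(n,p,groups,x0,x1,y0,y1,f,name):
    a=cv2.resize(p[y0:y1,x0:x1],None,fx=f,fy=f,interpolation=cv2.INTER_CUBIC)
    for P,col in groups:
        q=(proj(n,P)-[x0,y0]+.5)*f
        cv2.polylines(a,[np.round(q).astype(np.int32)],True,col,1)
    cv2.imwrite(f"pics/{name}.png",a)
def circ(c,r,z): 
    t=np.linspace(0,2*np.pi,40);return np.c_[c[0]+r*np.cos(t),c[1]+r*np.sin(t),0*t+z]
def tines(o,dz=.0764):
    """outline of both tines at upper face, arm top, from obs"""
    base=o["tool_pos"]-[0,0,dz];R=Rz(o["orientation"][2]+90)
    g=[]
    for s in(1,-1):
        g.append(base+np.array([[-.022,s*.011,.005],[.020,s*.011,.005],[.020,s*.018,.005],[-.022,s*.018,.005]])@R.T)
    g.append(base+np.array([[-.032,-.009,.062],[.016,-.009,.062],[.016,.009,.062],[-.032,.009,.062]])@R.T)
    return g
E
python3 - <<'E'
from h import *
p=np.load("s5.npz")["p"];o=ctrl.get_obs()
g=[(q,(0,0,255)) for q in tines(o)]
for dx in(-.025,):
  for y in(.072,-.024,-.072):
    c=np.array([.5287,-.2209,0])+Rz(8)@[dx,y,0]
    g.append((circ(c,.016,.066),(0,255,0)));g.append((circ(c,.016,.054),(0,255,0)))
c=np.array([.5287,-.2209,.04]);g.append((c+np.array([[-.065,-.1,0],[.065,-.1,0],[.065,.1,0],[-.065,.1,0]])@Rz(8).T,(255,0,0)))
overlay("side",p,g,230,360,205,345,4.2,"s5o")
E
```

```text
(no output)
```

View pics/s5o.png

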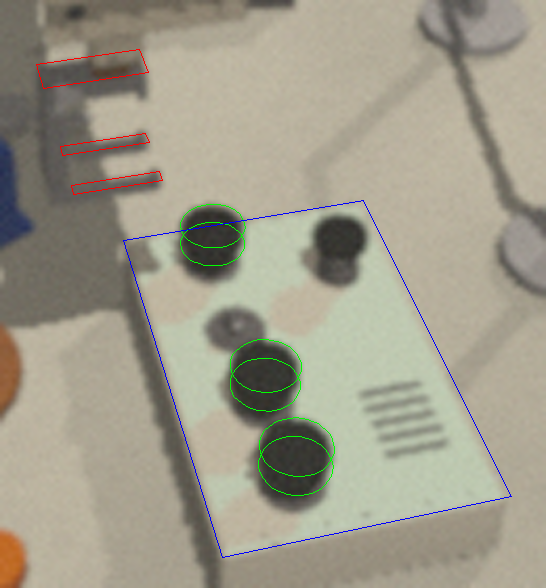

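```bash
python3 - <<'E'
from h import *
p=np.load("s5.npz")["p"];o=ctrl.get_obs()
g=[(q,(0,0,255)) for q in tines(o)]
c=np.array([.5287,-.2209,0])+Rz(8)@[-.025,.072,0]
g.append((circ(c,.016,.066),(0,255,0)));g.append((circ(c,.016,.054),(0,255,0)))
c=np.array([.5287,-.2209,.04]);g.append((c+np.array([[-.065,-.1,0],[.065,-.1,0],[.065,.1,0],[-.065,.1,0]])@Rz(8).T,(255,0,0)))
overlay("side",p,g,235,300,215,275,10,"s5o2")
overlay("side",p,g,260,360,270,345,8,"s5o3")
E
```

```text
(no output)
```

View pics/s5o2.png

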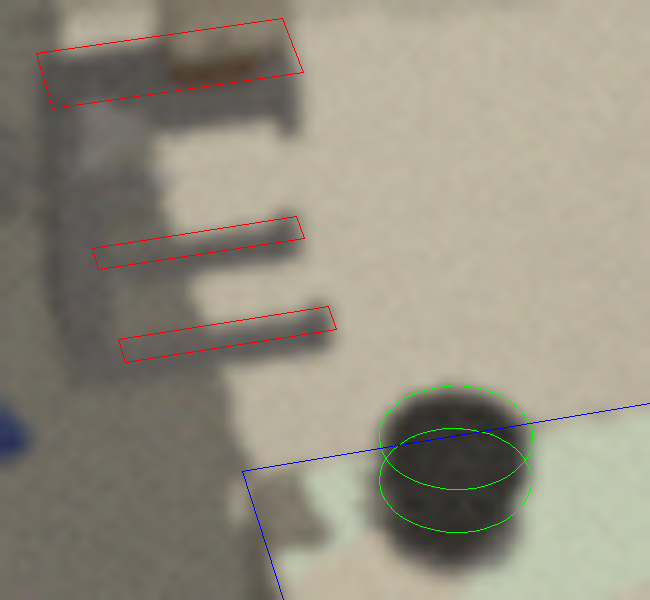

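View pics/s5o3.png

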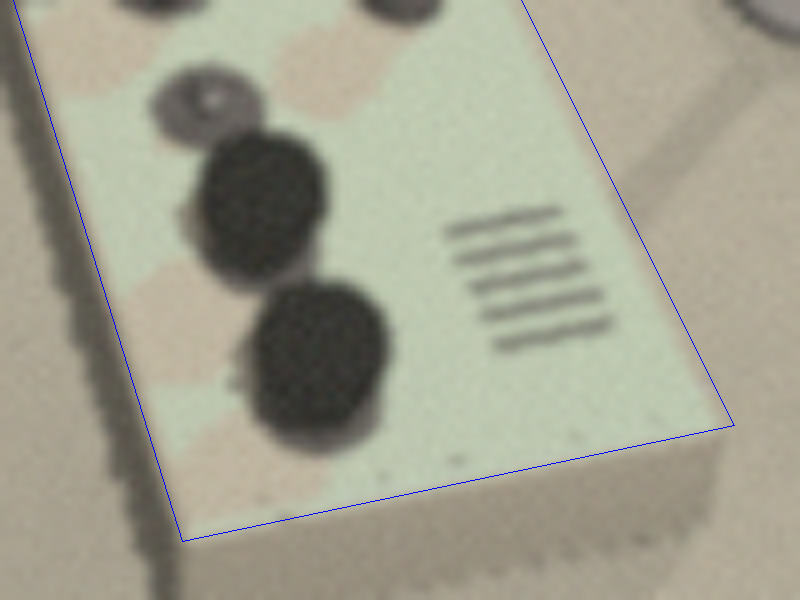

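apply_moves(
  motion=[
    [[0,0,-3],0],
    [[0,0,-6],0],
    [[0,0,-6.7],0],
    [[0,0,-6.7],0],
    [[0,0,-6.7],0],
    [[0,0,-6.7],0],
  ],
)

```text
clock: 8.45
tool_pos: [0.4462, -0.1588, 0.1209]
orientation: [-179.9, -0.0, -81.9]
force: [-0.2, -0.1, -1.5]
opening: 0.0158
```

```bash
python3 - <<'E'
from h import *
p,d=snap("side","s6")
o=ctrl.get_obs();print(o["clock"],o["tool_pos"],o["orientation"],o["opening"],o["force"])
g=[(q,(0,0,255)) for q in tines(o)]
c=np.array([.5287,-.2209,0])+Rz(8)@[-.025,.072,0]; print(c)
g.append((circ(c,.016,.066),(0,255,0)));g.append((circ(c,.016,.054),(0,255,0)))
overlay("side",p,g,235,300,225,285,10,"s6o")
crop(p,235,300,225,285,10,"s6c")
E
```

```text
8.5 [ 0.44605321 -0.15884561  0.12078968] [-1.79876408e+02 -1.90513900e-02 -8.19627150e+01] 0.016119719321416887 [-0.3033355  -0.19541924 -1.56516769]
[ 0.49392284 -0.15308003  0.        ]
```

View pics/s6o.png

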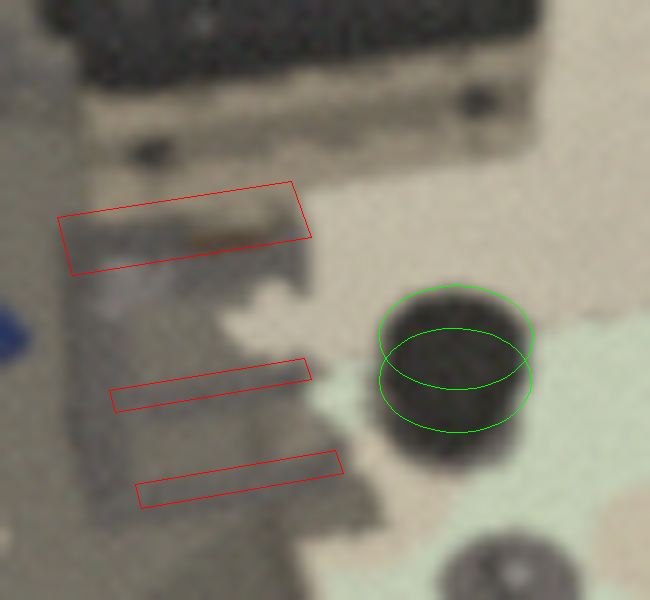

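View pics/s6c.png

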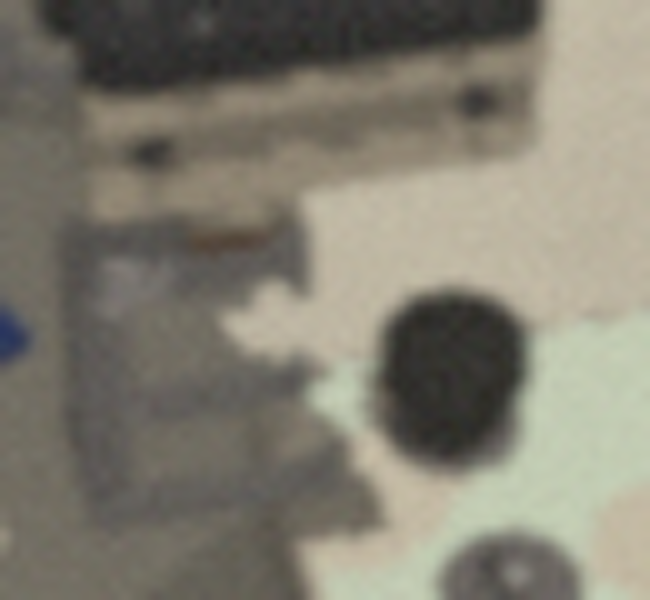

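apply_moves(
  motion=[
    [[0,-0.07,0],0],
    [[0,-0.07,0],0],
    [[0,-0.07,0],0],
  ],
)

```text
clock: 8.8
tool_pos: [0.4452, -0.1598, 0.1198]
orientation: [-180.0, -0.0, -82.0]
force: [-1.1, -0.3, -0.8]
opening: 0.0157
```

apply_moves(
  motion=[
    [[0.5,0.07,-0.1],0],
    [[1,0.14,-0.1],0],
    [[1.4,0.2,-0.1],0],
    [[1.8,0.25,-0.1],0],
    [[2.1,0.3,-0.1],0],
    [[2.4,0.34,-0.1],0],
    [[2.6,0.37,-0.1],0],
    [[2.6,0.37,-0.1],0],
  ],
)

```text
clock: 9.6
tool_pos: [0.4714, -0.156, 0.1185]
orientation: [180.0, -0.0, -82.0]
force: [-0.3, -0.6, -1.1]
opening: 0.0159
```

```bash
python3 - <<'E'
from h import *
p,d=snap("side","s7")
o=ctrl.get_obs();print(o["clock"],o["tool_pos"],o["orientation"],o["force"],o["moment"])
crop(p,235,315,225,285,10,"s7c")
E
```

```text
9.65 [ 0.47112539 -0.15596527  0.11851315] [ 1.79992839e+02  6.19228169e-04 -8.19827339e+01] [-0.53090958  0.51364169 -1.40261011] [-0.06858174  0.00718756 -0.00157219]
```

View pics/s7c.png

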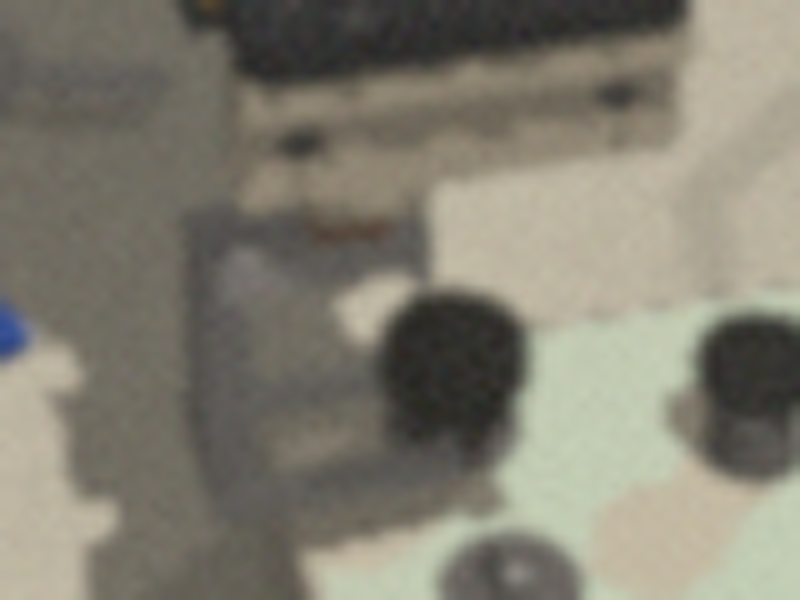

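apply_moves(
  motion=[
    [[0.3,0.04,0],0],
    [[0.6,0.08,0],0],
    [[0.9,0.13,0],0],
    [[1.2,0.17,0],0],
    [[1.5,0.21,0],0],
    [[1.8,0.25,0],0],
    [[2.1,0.3,0],0],
    [[2.4,0.34,0],0],
    [[2.65,0.37,0],0],
    [[2.65,0.37,0],0],
  ],
)

```text
clock: 10.65
tool_pos: [0.498, -0.1523, 0.1185]
orientation: [-180.0, -0.0, -82.0]
force: [-0.5, 0.2, -1.8]
opening: 0.0159
```

```bash
python3 - <<'E'
from h import *
p,d=snap("side","s8")
o=ctrl.get_obs();print(o["clock"],o["tool_pos"],o["orientation"],o["force"],o["moment"])
crop(p,235,315,225,285,10,"s8c")
E
```

```text
10.7 [ 0.4976915  -0.15225132  0.11848687] [ 1.79992234e+02  2.32195944e-03 -8.19870093e+01] [ 0.07245239 -1.05403275 -0.95829331] [-0.04127903 -0.02293287 -0.03964501]
```

View pics/s8c.png

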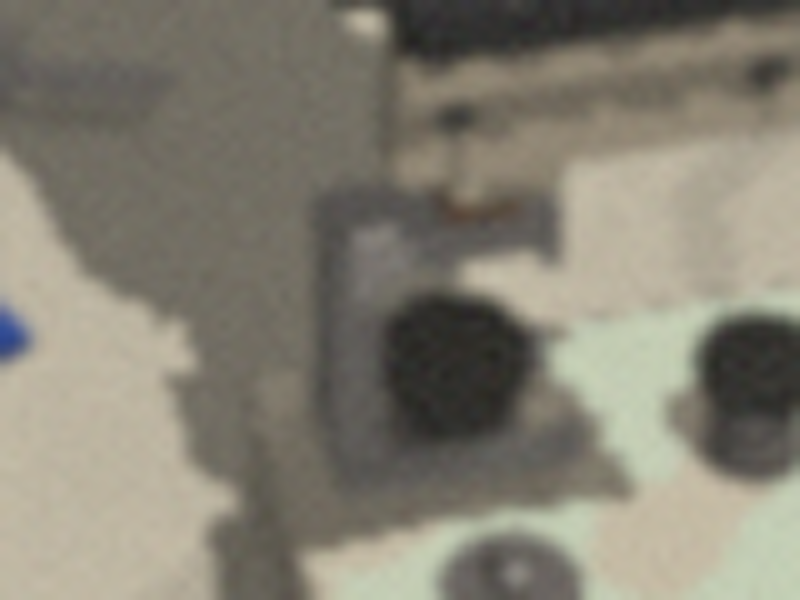

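apply_moves(
  motion=[
    [[0,0,0.4],0],
    [[0,0,0.7],0],
    [[0,0,1.0],0],
    [[0,0,1.3],0],
    [[0,0,1.6],0],
    [[0,0,1.9],0],
    [[0,0,2.2],0],
    [[0,0,2.6],0],
    [[0,0,3.0],0],
    [[0,0,3.0],0],
  ],
)

```text
clock: 11.7
tool_pos: [0.498, -0.1523, 0.1493]
orientation: [-179.9, -0.0, -82.0]
force: [0.1, -0.7, -1.4]
opening: 0.016
```

```bash
python3 - <<'E'
from h import *
p,d=snap("side","s9")
o=ctrl.get_obs();print(o["clock"],o["tool_pos"],o["orientation"],o["force"],o["moment"])
crop(p,225,325,205,285,8,"s9c")
E
```

```text
11.75 [ 0.49784946 -0.15229119  0.14893524] [-1.79956641e+02 -4.61596065e-03 -8.19857348e+01] [-0.87105309  0.84916282 -1.55753391] [-0.06236809  0.03654389 -0.05160686]
```

View pics/s9c.png

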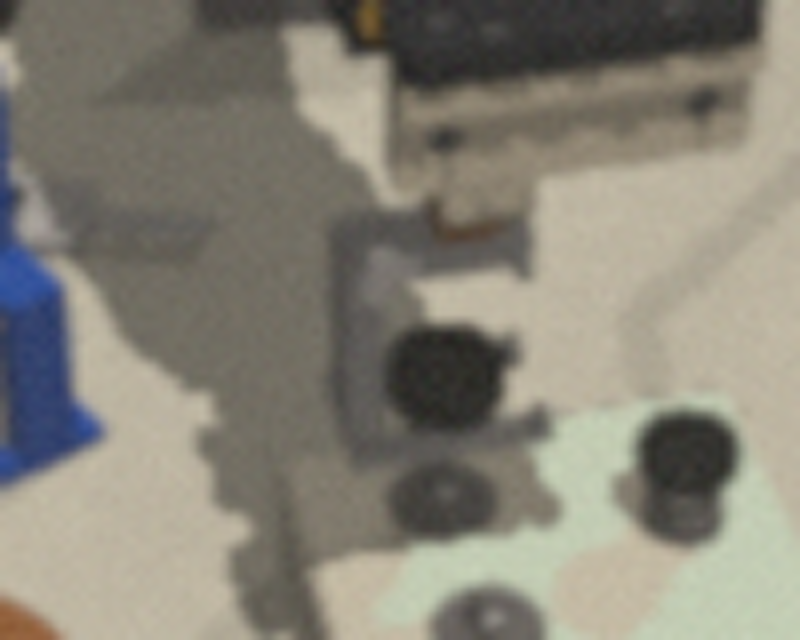

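apply_moves(
  motion=[
    [[0,0,1],0],
    [[0,0,2.5],0],
    [[0,1,4],0],
    [[0.3,3,4],0],
    [[0.6,6,4],0],
    [[1,9,4],0],
    [[1.3,12.5,4],-2],
    [[1.7,16,4],-4],
    [[2,19.5,4],-6],
    [[2.4,23,4],-8],
  ],
)

```text
clock: 12.75
tool_pos: [0.5216, 0.0791, 0.1893]
orientation: [-180.0, 0.0, -90.1]
force: [0.9, 0.2, -1.1]
opening: 0.0162
```

apply_moves(
  motion=[
    [[0.3,3.5,0],-0.9],
    [[0.6,7,0],-0.9],
    [[1,10.5,0],-0.9],
    [[1.2,14,0],-0.9],
    [[1.5,16.5,0],-0.9],
    [[1.7,18.5,0],-0.9],
    [[1.7,19.5,0],-0.9],
    [[1.7,20.0,0],-0.9],
    [[1.7,20,0],-0.9],
    [[1.7,20,0],-0.9],
  ],
)

```text
clock: 13.75
tool_pos: [0.5385, 0.2768, 0.1886]
orientation: [180.0, -0.0, -90.9]
force: [-0.5, -0.2, -0.9]
opening: 0.0157
```

```bash
python3 - <<'E'
from h import *
p,d=snap("side","s10")
o=ctrl.get_obs();print(o["clock"],o["tool_pos"],o["orientation"],o["force"],o["moment"])
crop(p,225,325,120,220,6,"s10c")
p,d=snap("top","t10");crop(p,140,260,160,260,6,"t10c")
E
```

```text
13.8 [0.53858064 0.27680354 0.18873087] [ 1.79996866e+02 -2.39848059e-03 -9.09328848e+01] [-0.34953601  0.09890606 -1.64109848] [-0.09264852 -0.01001695  0.01538439]
```

View pics/s10c.png

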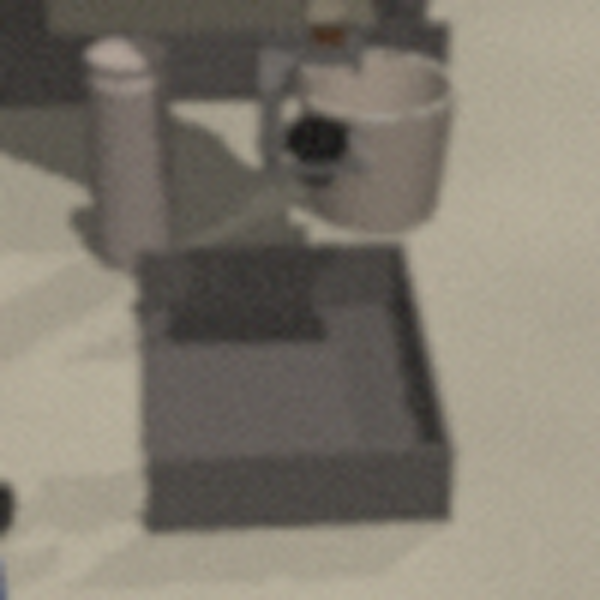

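View pics/t10c.png

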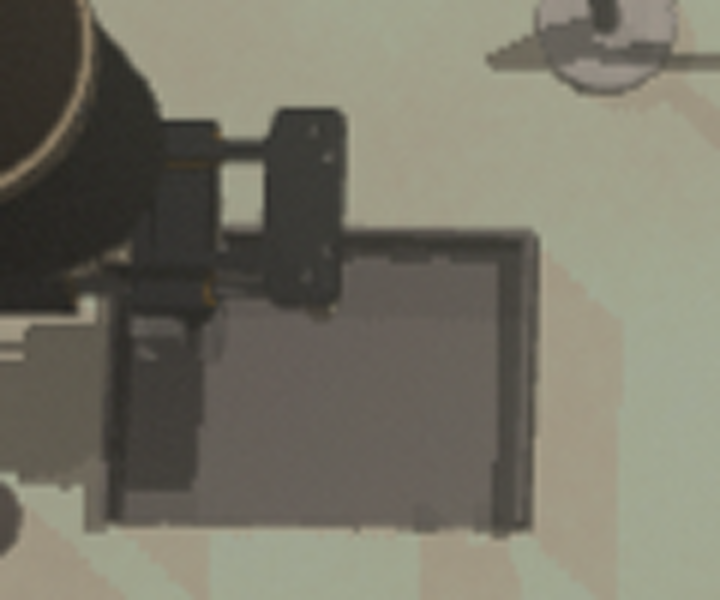

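apply_moves(
  motion=[
    [[0,0,-2],0],
    [[0,0,-5],0],
    [[0,0,-8],0],
    [[0,0,-9.3],0],
    [[0,0,-9.8],0],
    [[0,0,-10.2],0],
    [[0,0,-10.4],0],
    [[0,0,-10.4],0],
  ],
)

```text
clock: 14.65
tool_pos: [0.5391, 0.2781, 0.0854]
orientation: [-179.9, 0.1, -90.9]
force: [0.2, -0.2, -1.9]
opening: 0.016
```

```bash
python3 - <<'E'
from h import *
p,d=snap("side","s11")
o=ctrl.get_obs();print(o["clock"],o["tool_pos"],o["orientation"],o["force"],o["moment"])
crop(p,235,315,140,210,9,"s11c")
E
```

```text
14.7 [0.53904536 0.27809631 0.08547829] [-1.79936028e+02  5.67147157e-02 -9.08798508e+01] [ 0.00857352  0.4070887  -0.58056032] [-0.07487218 -0.02988182  0.02407794]
```

View pics/s11c.png

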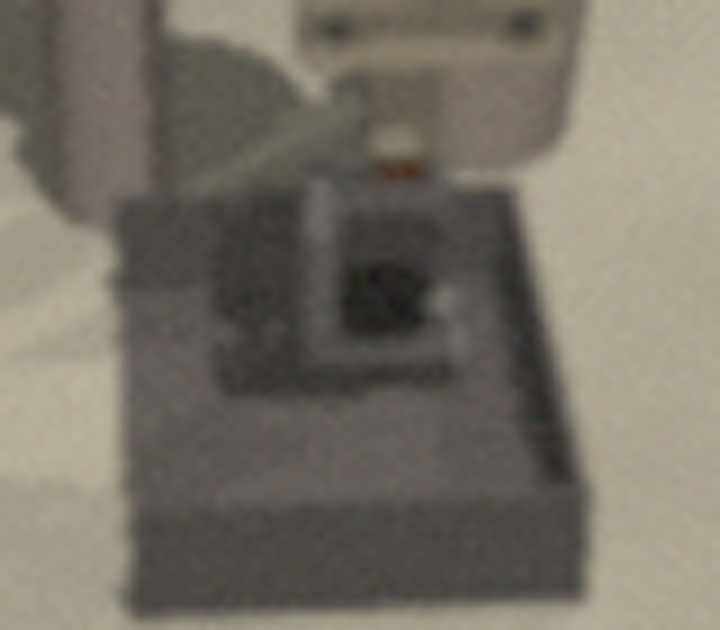

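apply_moves(
  motion=[
    [[0,0,-0.2],0],
    [[0,0,-0.3],0],
    [[0,0,-0.4],0],
    [[0,0,-0.4],0],
    [[0,0,-0.4],0],
  ],
)

```text
clock: 15.2
tool_pos: [0.5386, 0.2777, 0.0805]
orientation: [180.0, -0.0, -90.9]
force: [0.2, 0.5, -1.0]
opening: 0.016
```

apply_moves(
  motion=[
    [[0,0,-0.1],0],
    [[0,0,-0.2],0],
    [[0,0,-0.3],0],
    [[0,0,-0.3],0],
    [[0,0,-0.3],0],
  ],
)

```text
clock: 15.7
tool_pos: [0.5391, 0.2779, 0.0803]
orientation: [-179.9, 0.0, -90.8]
force: [-6.6, -2.0, 18.9]
opening: 0.0161
```

apply_moves(
  motion=[
    [[0,0,0.3],0],
    [[0,0,0.55],0],
    [[0,0,0.55],0],
    [[-0.7,0.01,0.55],0],
    [[-1.5,0.02,0.55],0],
    [[-2.3,0.03,0.55],0],
    [[-3.1,0.05,0.55],0],
    [[-4.0,0.06,0.55],0],
    [[-4.4,0.07,0.55],0],
    [[-4.4,0.07,0.55],0],
  ],
)

```text
clock: 16.7
tool_pos: [0.494, 0.2786, 0.0833]
orientation: [-180.0, 0.0, -90.8]
force: [-0.2, -0.6, -0.4]
opening: 0.0156
```

```bash
python3 - <<'E'
from h import *
p,d=snap("side","s12")
o=ctrl.get_obs();print(o["clock"],o["tool_pos"],o["orientation"],o["force"],o["moment"])
crop(p,235,315,140,210,9,"s12c")
E
```

```text
16.75 [0.4944633  0.27866669 0.0833109 ] [-1.79979169e+02  1.50526311e-02 -9.08449515e+01] [-0.19872508 -0.07275045 -1.64978532] [ 0.00922625 -0.08338839  0.0435081 ]
```

View pics/s12c.png

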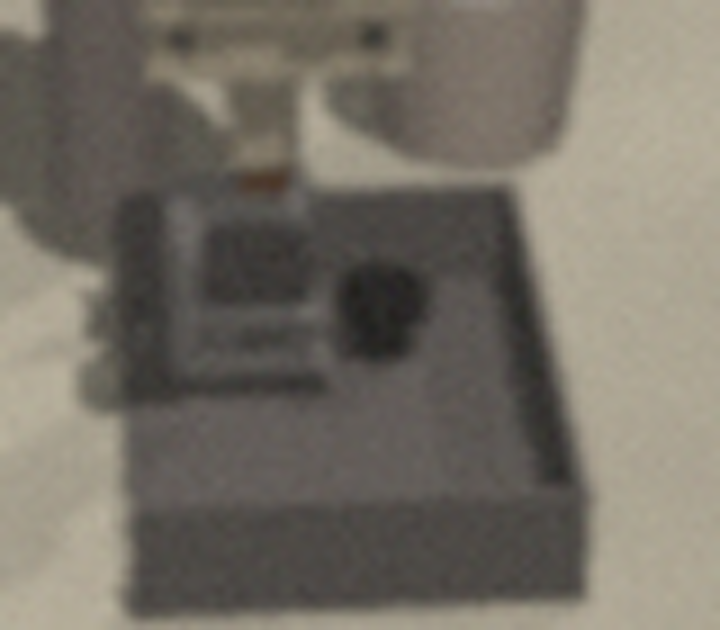

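apply_moves(
  motion=[
    [[0,0,4],0],
    [[0,0,8],0],
    [[1,-3,12],0],
    [[2,-7,12],0],
    [[2,-12,12],0],
    [[2,-17,12],0],
    [[2,-22,12],0],
    [[2,-27,12],0],
    [[2,-32,12],3],
    [[1,-37,12],6],
  ],
)

```text
clock: 17.75
tool_pos: [0.5054, -0.0928, 0.2033]
orientation: [-179.9, -0.0, -84.8]
force: [1.4, -0.5, -1.8]
opening: 0.0159
```

apply_moves(
  motion=[
    [[-1.5,-5,0],2.9],
    [[-3,-9.5,0],2.9],
    [[-4.5,-13,0],2.9],
    [[-4.55,-15.5,0],2.9],
    [[-4.55,-16.3,-3],2.9],
    [[-4.55,-16.35,-6],2.9],
    [[-4.55,-16.35,-8],2.9],
    [[-4.55,-16.35,-8.6],2.9],
    [[-4.55,-16.35,-8.6],2.9],
    [[-4.55,-16.35,-8.6],2.9],
  ],
)

```text
clock: 18.75
tool_pos: [0.4598, -0.2543, 0.1176]
orientation: [-180.0, -0.0, -82.0]
force: [-0.2, 0.4, -0.8]
opening: 0.0158
```

```bash
python3 - <<'E'
from h import *
p,d=snap("side","s13")
o=ctrl.get_obs();print(o["clock"],o["tool_pos"],o["orientation"],o["force"],o["moment"])
crop(p,235,335,225,325,6,"s13c")
E
```

```text
18.8 [ 0.4598852  -0.25428069  0.11763432] [-1.79945845e+02 -2.48189856e-02 -8.19789166e+01] [-0.10034258 -0.17331234 -1.5604417 ] [-0.04387984  0.00447907  0.00989217]
```

View pics/s13c.png

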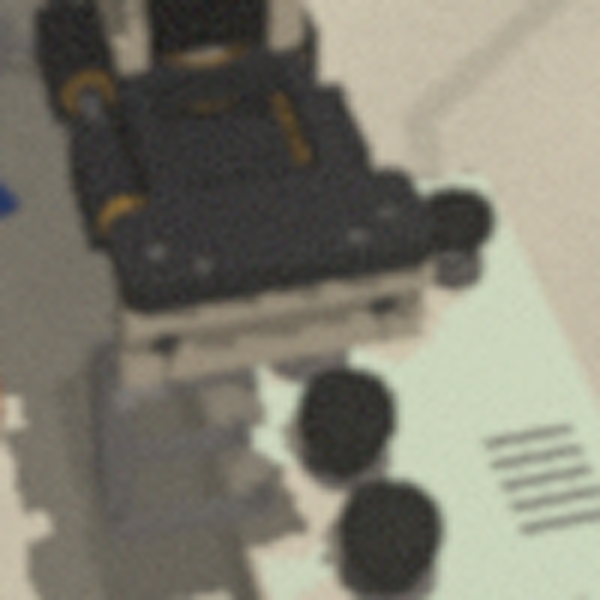

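apply_moves(
  motion=[
    [[0.4,0.0,0.08],0],
    [[0.8,0.06,0.08],0],
    [[1.2,0.12,0.08],0],
    [[1.5,0.16,0.08],0],
    [[1.8,0.2,0.08],0],
    [[2.1,0.25,0.08],0],
    [[2.4,0.29,0.08],0],
    [[2.7,0.33,0.08],0],
    [[2.7,0.33,0.08],0],
  ],
)

```text
clock: 19.7
tool_pos: [0.4867, -0.2508, 0.1178]
orientation: [-180.0, -0.0, -82.0]
force: [0.0, 0.6, -1.3]
opening: 0.0163
```

apply_moves(
  motion=[
    [[0.3,0.04,0],0],
    [[0.6,0.08,0],0],
    [[0.9,0.12,0],0],
    [[1.2,0.17,0],0],
    [[1.5,0.21,0],0],
    [[1.8,0.25,0],0],
    [[2.1,0.3,0],0],
    [[2.4,0.34,0],0],
    [[2.45,0.34,0],0],
    [[2.45,0.34,0],0],
  ],
)

```text
clock: 20.7
tool_pos: [0.5108, -0.2474, 0.1178]
orientation: [180.0, 0.0, -82.0]
force: [0.7, 0.6, -1.5]
opening: 0.016
```

```bash
python3 - <<'E'
from h import *
p,d=snap("side","s14")
o=ctrl.get_obs();print(o["clock"],o["tool_pos"],o["orientation"],o["force"],o["moment"])
crop(p,250,335,235,320,7,"s14c")
E
```

```text
20.75 [ 0.51070067 -0.24736957  0.11778294] [ 1.79989551e+02  5.74478372e-03 -8.19874729e+01] [-0.18975833 -0.65340748 -1.54481243] [-0.08395793 -0.01374127  0.04762561]
```

View pics/s14c.png

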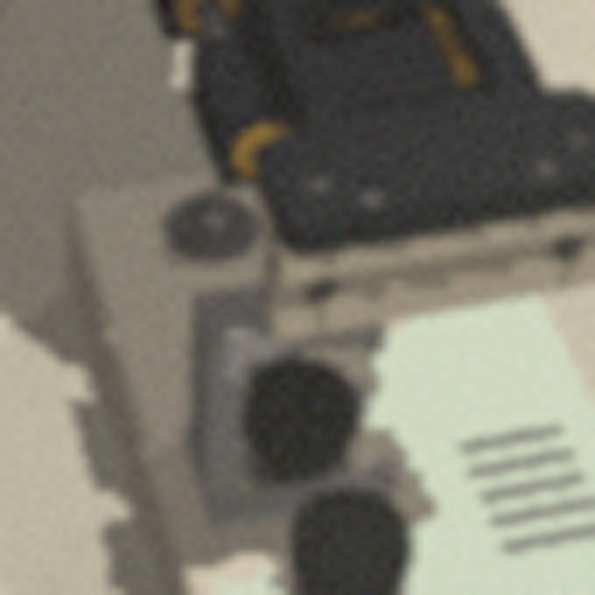

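apply_moves(
  motion=[
    [[0,0,0.4],0],
    [[0,0,0.7],0],
    [[0,0,1.0],0],
    [[0,0,1.3],0],
    [[0,0,1.6],0],
    [[0,0,1.9],0],
    [[0,0,2.2],0],
    [[0,0,2.6],0],
    [[0,0,3.5],0],
    [[0,0,3.5],0],
  ],
)

```text
clock: 21.75
tool_pos: [0.5117, -0.2477, 0.1545]
orientation: [-179.9, -0.1, -82.0]
force: [-0.1, -0.0, -2.0]
opening: 0.0159
```

```bash
python3 - <<'E'
from h import *
p,d=snap("side","s15")
o=ctrl.get_obs();print(o["clock"],o["tool_pos"],o["orientation"],o["force"],o["moment"])
crop(p,250,335,215,310,6.5,"s15c")
E
```

```text
21.8 [ 0.51138055 -0.24751596  0.15381575] [-1.79906717e+02 -3.18928616e-02 -8.19807482e+01] [ 0.35414108 -0.563519   -1.21348811] [-0.05917899  0.03817838  0.01144783]
```

View pics/s15c.png

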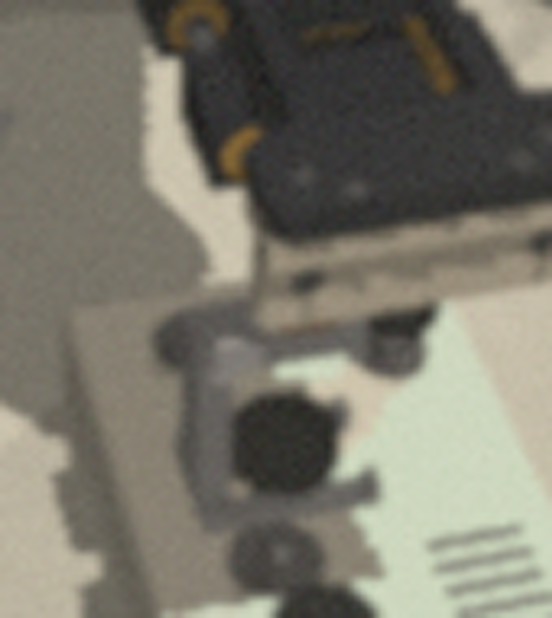

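apply_moves(
  motion=[
    [[0,0,1],0],
    [[0,0,2.5],0],
    [[0,1,3.5],0],
    [[0.2,3,3.5],0],
    [[0.5,6,3.5],0],
    [[0.8,9.5,3.5],0],
    [[1,13,3.5],-2],
    [[1.2,16.5,3.5],-4],
    [[1.5,20,3.5],-6],
    [[1.7,23.5,3.5],-8.9],
  ],
)

```text
clock: 22.8
tool_pos: [0.5276, -0.0105, 0.1885]
orientation: [-180.0, 0.0, -91.0]
force: [0.3, 0.5, -2.4]
opening: 0.016
```

apply_moves(
  motion=[
    [[0.2,3.5,0],0],
    [[0.4,7,0],0],
    [[0.6,10.5,0],0],
    [[0.8,14,0],0],
    [[1.05,17.5,0],0],
    [[1.05,20.5,0],0],
    [[1.05,22.5,0],0],
    [[1.05,23.5,0],0],
    [[1.05,23.5,0],0],
    [[1.05,23.5,0],0],
  ],
)

```text
clock: 23.8
tool_pos: [0.538, 0.222, 0.1879]
orientation: [180.0, -0.0, -90.9]
force: [0.5, -0.3, -1.8]
opening: 0.0153
```

apply_moves(
  motion=[
    [[0,0,-2],0],
    [[0,0,-5],0],
    [[0,0,-8],0],
    [[0,0,-9.3],0],
    [[0,0,-9.8],0],
    [[0,0,-10.2],0],
    [[0,0,-10.5],0],
    [[0,0,-10.5],0],
    [[0,0,-10.5],0],
  ],
)

```text
clock: 24.7
tool_pos: [0.5387, 0.2229, 0.0836]
orientation: [-179.9, 0.0, -90.9]
force: [-0.9, -0.4, -1.3]
opening: 0.0161
```

```bash
python3 - <<'E'
from h import *
p,d=snap("side","s16")
o=ctrl.get_obs();print(o["clock"],o["tool_pos"],o["orientation"],o["force"],o["moment"])
crop(p,235,315,140,210,9,"s16c")
E
```

```text
24.75 [0.53869569 0.22289862 0.08362725] [-1.79940344e+02  4.75087597e-02 -9.08799510e+01] [ 1.24836895  0.46429569 -1.48126532] [-0.07972536  0.00880573  0.02263935]
```

View pics/s16c.png

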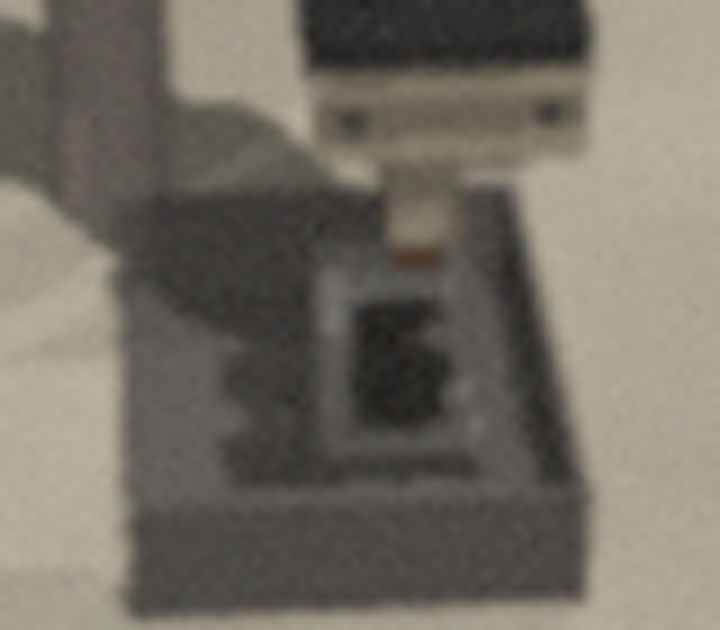

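apply_moves(
  motion=[
    [[0,0,-0.2],0],
    [[0,0,-0.4],0],
    [[0,0,-0.4],0],
    [[0,0,0],0],
    [[-0.7,0.01,0],0],
    [[-1.5,0.02,0],0],
    [[-2.3,0.03,0],0],
    [[-3.1,0.05,0],0],
    [[-4.0,0.06,0],0],
    [[-4.4,0.07,0],0],
  ],
)

```text
clock: 25.75
tool_pos: [0.4932, 0.2232, 0.0829]
orientation: [180.0, -0.0, -90.9]
force: [0.4, -0.2, -0.9]
opening: 0.0163
```

apply_moves(
  motion=[
    [[0,0,0],0],
    [[0,0,3],0],
    [[0,0,7],0],
    [[0,0,12],0],
    [[1,-3,12],0],
    [[2,-7,12],0],
    [[2,-12,12],0],
    [[2,-17,12],0],
    [[2,-22,12],0],
    [[2,-27,12],0],
  ],
)

```text
clock: 26.75
tool_pos: [0.5142, -0.0486, 0.2032]
orientation: [-180.0, 0.0, -90.9]
force: [2.2, 0.2, -1.9]
opening: 0.0158
```

```bash
python3 - <<'E'
from h import *
o=ctrl.get_obs();print(o["clock"],o["tool_pos"],o["orientation"],o["force"],o["moment"])
p,d=snap("side","s17");crop(p,220,340,140,330,3.1,"s17c")
p,d=snap("top","t17");crop(p,140,400,160,290,3,"t17c")
E
```

```text
26.75 [ 0.51422386 -0.04858484  0.2031686 ] [-1.79956088e+02  5.92371810e-03 -9.08595834e+01] [ 2.20382538  0.15065679 -1.886857  ] [-0.05427622 -0.21858329 -0.04424169]
```

View pics/s17c.png

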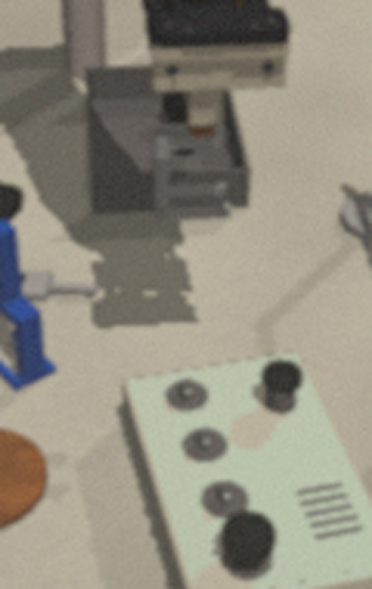

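View pics/t17c.png

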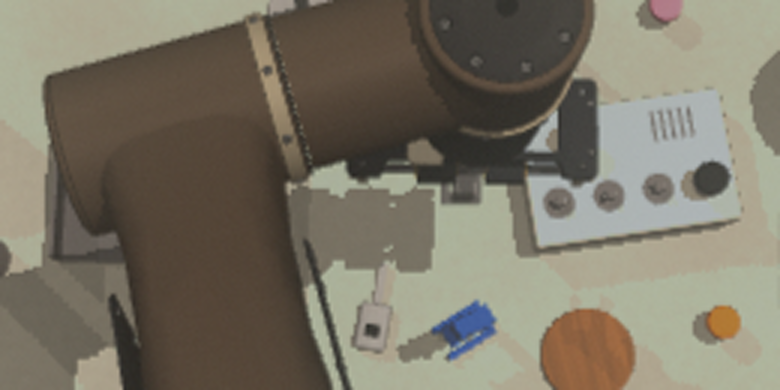

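apply_moves(
  motion=[
    [[-1,-5,0],4],
    [[-2,-10,0],8.9],
    [[-3.5,-15,0],8.9],
    [[-4.8,-19.5,0],8.9],
    [[-4.8,-23,0],8.9],
    [[-4.8,-25.2,0],8.9],
    [[-4.8,-25.5,-3],8.9],
    [[-4.8,-25.5,-6.5],8.9],
    [[-4.8,-25.5,-8.2],8.9],
    [[-4.8,-25.5,-8.4],8.9],
  ],
)

```text
clock: 27.85
tool_pos: [0.4654, -0.3016, 0.117]
orientation: [179.8, 0.1, -82.0]
force: [-0.2, -0.1, -1.2]
opening: 0.016
```

apply_moves(
  motion=[
    [[0,0,0],0],
    [[0,0,0],0],
    [[0,0,0],0],
  ],
)

```text
clock: 28.15
tool_pos: [0.4671, -0.3018, 0.12]
orientation: [-179.9, -0.0, -82.0]
force: [0.1, -0.9, -0.8]
opening: 0.0157
```

```bash
python3 - <<'E'
from h import *
p,d=snap("side","s18")
o=ctrl.get_obs();print(o["clock"],o["tool_pos"],o["orientation"],o["force"],o["moment"])
crop(p,235,335,235,335,6,"s18c")
E
```

```text
28.2 [ 0.46694143 -0.30174274  0.11987751] [-1.79905951e+02 -3.79217953e-02 -8.19721210e+01] [-0.85921683  0.05578365 -0.64027788] [-0.0156028  -0.00784843 -0.01026762]
```

View pics/s18c.png

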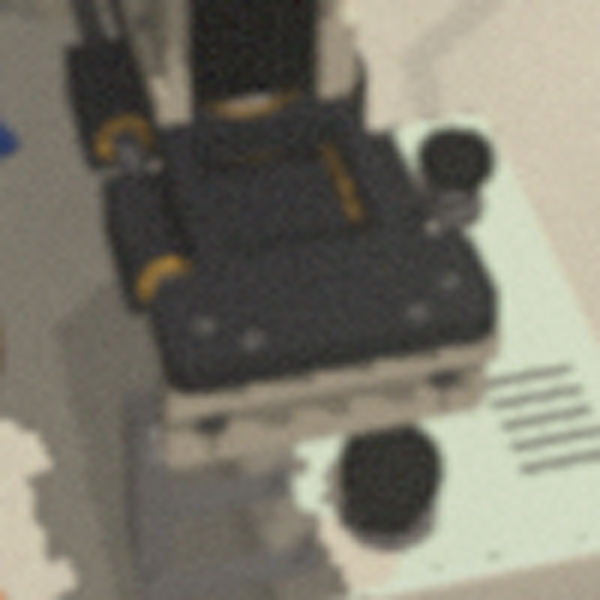

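apply_moves(
  motion=[
    [[0.4,0.01,-0.12],0],
    [[0.8,0.07,-0.12],0],
    [[1.2,0.13,-0.12],0],
    [[1.5,0.17,-0.12],0],
    [[1.8,0.21,-0.12],0],
    [[2.1,0.26,-0.12],0],
    [[2.4,0.3,-0.12],0],
    [[2.6,0.33,-0.12],0],
    [[2.6,0.33,-0.12],0],
  ],
)

```text
clock: 29.1
tool_pos: [0.4925, -0.2984, 0.1176]
orientation: [180.0, 0.0, -82.0]
force: [-1.0, -0.1, -0.8]
opening: 0.016
```

apply_moves(
  motion=[
    [[0.3,0.04,0],0],
    [[0.6,0.08,0],0],
    [[0.9,0.12,0],0],
    [[1.2,0.16,0],0],
    [[1.5,0.2,0],0],
    [[1.8,0.24,0],0],
    [[2.1,0.28,0],0],
    [[2.4,0.33,0],0],
    [[2.5,0.34,0],0],
    [[2.5,0.34,0],0],
  ],
)

```text
clock: 30.1
tool_pos: [0.5174, -0.295, 0.1176]
orientation: [180.0, 0.0, -82.0]
force: [0.2, 0.6, -1.6]
opening: 0.0159
```

apply_moves(
  motion=[
    [[0,0,0.4],0],
    [[0,0,0.7],0],
    [[0,0,1.0],0],
    [[0,0,1.3],0],
    [[0,0,1.6],0],
    [[0,0,1.9],0],
    [[0,0,2.2],0],
    [[0,0,2.6],0],
    [[0,0,3.5],0],
    [[0,0,3.5],0],
  ],
)

```text
clock: 31.1
tool_pos: [0.5182, -0.2954, 0.1544]
orientation: [-179.9, -0.1, -82.0]
force: [0.9, -0.1, -1.8]
opening: 0.0159
```

```bash
python3 - <<'E'
from h import *
p,d=snap("side","s19")
o=ctrl.get_obs();print(o["clock"],o["tool_pos"],o["orientation"],o["force"],o["moment"])
crop(p,250,335,225,330,5.7,"s19c")
E
```

```text
31.15 [ 0.51789495 -0.29517715  0.15367541] [-1.79903227e+02 -4.16760334e-02 -8.19816255e+01] [-0.12149707  0.40257369 -0.8965685 ] [-0.02358562 -0.02692992 -0.01723847]
```

View pics/s19c.png

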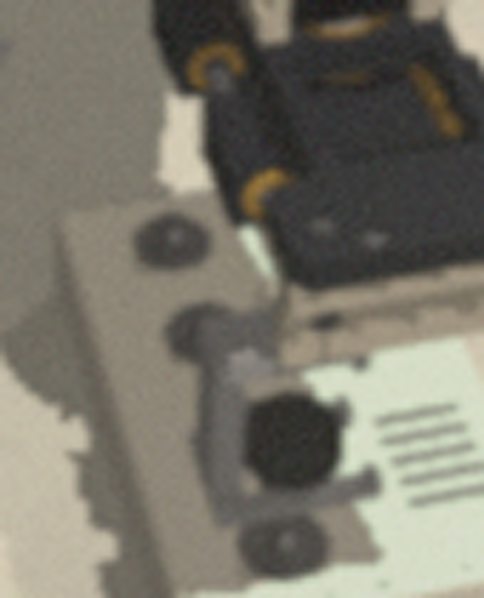

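apply_moves(
  motion=[
    [[0,0,1],0],
    [[0,0,2.5],0],
    [[0,1,3.5],0],
    [[0.2,3,3.5],0],
    [[0.5,6,3.5],0],
    [[0.8,9.5,3.5],0],
    [[1,13,3.5],-2],
    [[1.2,16.5,3.5],-4],
    [[1.4,20,3.5],-6],
    [[1.6,23.5,3.5],-8.9],
  ],
)

```text
clock: 32.15
tool_pos: [0.5331, -0.0582, 0.1883]
orientation: [-180.0, 0.0, -91.0]
force: [1.1, 0.6, -1.1]
opening: 0.0155
```

apply_moves(
  motion=[
    [[0.1,3.5,0],0],
    [[0.2,7,0],0],
    [[0.3,10.5,0],0],
    [[0.4,14,0],0],
    [[0.5,17.5,0],0],
    [[0.5,20.5,0],0],
    [[0.5,22.2,0],0],
    [[0.5,23,0],0],
    [[0.5,23,0],0],
    [[0.5,23,0],0],
  ],
)

```text
clock: 33.15
tool_pos: [0.5381, 0.1692, 0.1877]
orientation: [180.0, -0.0, -90.9]
force: [0.8, -0.0, -2.0]
opening: 0.0158
```

```bash
python3 - <<'E'
from h import *
p,d=snap("side","s20")
o=ctrl.get_obs();print(o["clock"],o["tool_pos"],o["orientation"],o["force"],o["moment"])
crop(p,225,325,120,220,6,"s20c")
p,d=snap("top","t20");crop(p,140,260,160,260,6,"t20c")
E
```

```text
33.2 [0.53813995 0.16898625 0.18768326] [ 1.79983407e+02 -1.18339525e-02 -9.09341532e+01] [ 0.54696945 -0.22345866 -1.8038191 ] [-0.08214694  0.01145574 -0.01845576]
```

View pics/s20c.png

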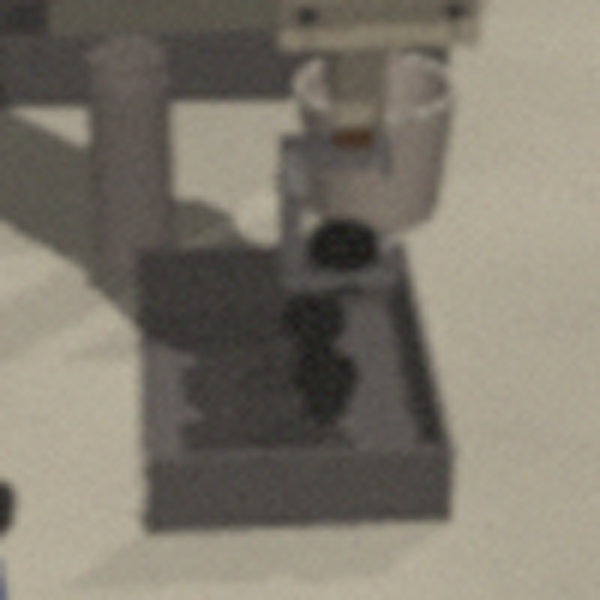

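View pics/t20c.png

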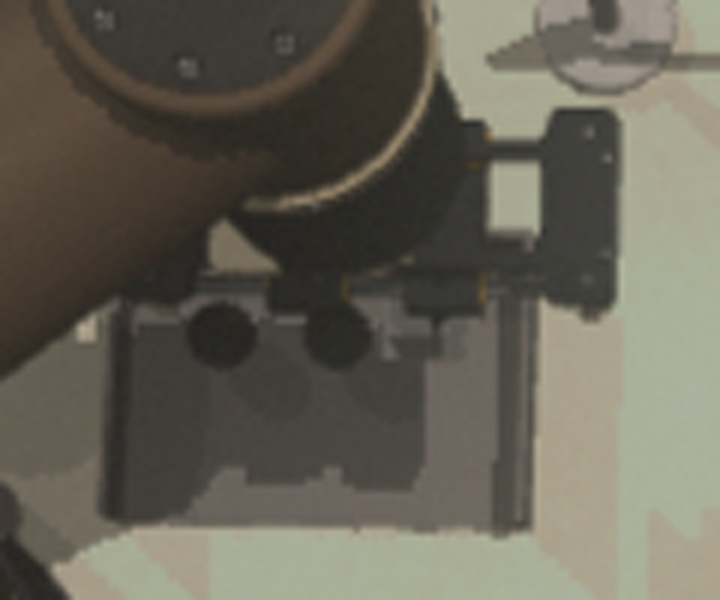

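apply_moves(
  motion=[
    [[0,0,-2],0],
    [[0,0,-5],0],
    [[0,0,-8],0],
    [[0,0,-9.3],0],
    [[0,0,-9.8],0],
    [[0,0,-10.2],0],
    [[0,0,-10.5],0],
    [[0,0,-10.5],0],
    [[0,0,-10.5],0],
  ],
)

```text
clock: 34.15
tool_pos: [0.5388, 0.1703, 0.0835]
orientation: [-179.9, 0.0, -90.9]
force: [0.4, -1.1, -1.1]
opening: 0.0159
```

apply_moves(
  motion=[
    [[0,0,-0.2],0],
    [[0,0,-0.4],0],
    [[0,0,-0.5],0],
    [[0,0,-0.5],0],
    [[0,0,-0.5],0],
  ],
)

```text
clock: 34.65
tool_pos: [0.5389, 0.1703, 0.08]
orientation: [-179.9, 0.0, -90.8]
force: [-6.5, -0.5, 18.0]
opening: 0.0159
```

apply_moves(
  motion=[
    [[0,0,0.3],0],
    [[0,0,0.6],0],
    [[-0.7,0.01,0.6],0],
    [[-1.5,0.02,0.6],0],
    [[-2.3,0.03,0.6],0],
    [[-3.1,0.05,0.6],0],
    [[-4.0,0.06,0.6],0],
    [[-4.5,0.07,0.6],0],
    [[-4.5,0.07,0.6],0],
    [[-4.5,0.07,0.6],0],
  ],
)

```text
clock: 35.65
tool_pos: [0.4934, 0.1709, 0.0839]
orientation: [-180.0, 0.0, -90.9]
force: [0.2, 0.6, -1.7]
opening: 0.0156
```

apply_moves(
  motion=[
    [[0,0,3],0],
    [[0,0,7],0],
    [[0,0,11.5],0],
    [[0,-3,11.5],0],
    [[2,-7,11.5],0],
    [[4,-11,11.5],0],
    [[6,-15,11.5],0],
    [[8,-18,11.5],0],
    [[8,-18.8,11.5],0.5],
    [[8,-18.8,11.5],0.5],
  ],
)

```text
clock: 36.65
tool_pos: [0.5734, -0.0188, 0.198]
orientation: [179.9, -0.0, -90.5]
force: [-0.8, 0.8, -2.2]
opening: 0.0156
```

```bash
python3 - <<'E'
from h import *
p,d=snap("side","s21")
o=ctrl.get_obs();print(o["clock"],o["tool_pos"],o["orientation"],o["force"],o["moment"])
crop(p,225,375,100,270,3.5,"s21c")
p,d=snap("top","t21");crop(p,140,360,140,280,3.6,"t21c")
E
```

```text
36.7 [ 0.57313994 -0.01783046  0.19821233] [ 1.79952009e+02 -3.35527146e-03 -9.04896186e+01] [ 0.41447426 -0.02426256 -1.64868373] [-0.01756098  0.05487085  0.00624651]
```

View pics/s21c.png

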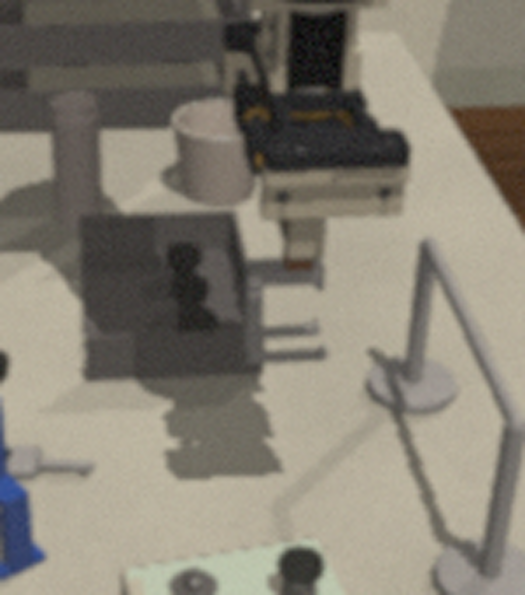

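View pics/t21c.png

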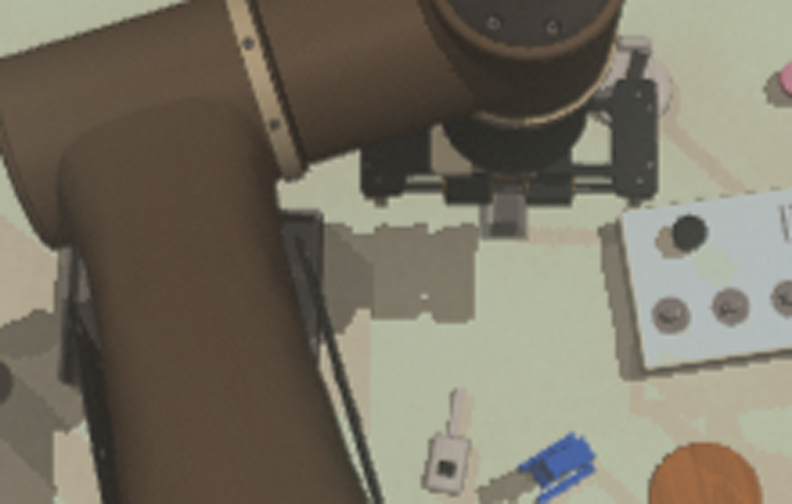

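apply_moves(
  motion=[
    [[0,0,-1],0],
    [[0,0,-2],0],
    [[2,0,-2],0],
    [[4,0,-2],0],
    [[6,0,-2],0],
    [[8,0,-2],0],
    [[9.5,0,-2],0],
    [[10,0,-2],0],
    [[10,0,-2],0],
    [[10,0,-2],0],
  ],
)

```text
clock: 37.75
tool_pos: [0.6725, -0.0169, 0.1781]
orientation: [179.9, -0.0, -90.4]
force: [0.3, 0.0, -0.8]
opening: 0.0155
```

```bash
python3 - <<'E'
from h import *
p,d=snap("side","s22")
o=ctrl.get_obs();print(o["clock"],o["tool_pos"],o["orientation"],o["force"],o["moment"])
crop(p,280,390,150,280,4.6,"s22c")
E
```

```text
37.8 [ 0.67246282 -0.01704375  0.17844342] [ 1.79965861e+02  2.14052564e-03 -9.03664918e+01] [ 0.57458831 -0.1362052  -1.49488618] [ 0.02655988 -0.03501187 -0.03541802]
```

View pics/s22c.png

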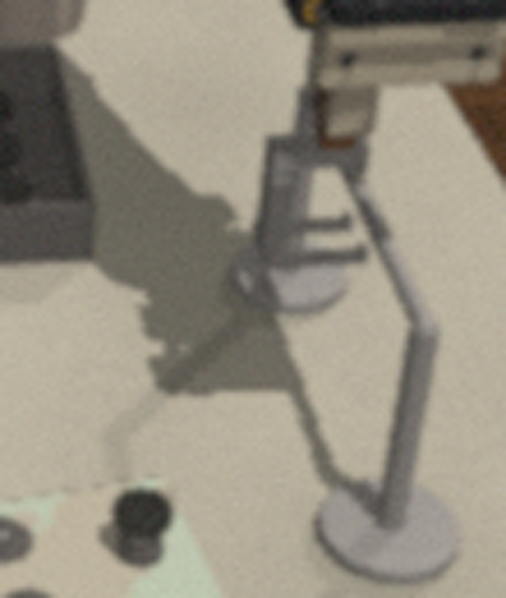

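apply_moves(
  motion=[
    [[0.6,0,0],0],
    [[1.2,0,0],0],
    [[1.8,0,0],0],
    [[2.4,0,0],0],
    [[2.9,0,0],0],
    [[2.9,0,0],0],
    [[2.9,0,0],0],
  ],
)

```text
clock: 38.5
tool_pos: [0.7023, -0.0174, 0.1783]
orientation: [180.0, -0.0, -90.4]
force: [-0.5, -0.3, -1.8]
opening: 0.0161
```

apply_moves(
  motion=[
    [[0,0,-0.5],0],
    [[0,0,-1],0],
    [[0,0,-1.4],0],
    [[0,0,-1.6],0],
    [[0,0,-1.7],0],
    [[0,0,-1.8],0],
    [[0,0,-1.8],0],
  ],
)

```text
clock: 39.2
tool_pos: [0.7023, -0.0173, 0.1607]
orientation: [-180.0, -0.0, -90.4]
force: [-0.1, -0.0, -1.6]
opening: 0.016
```

```bash
python3 - <<'E'
from h import *
p,d=snap("side","s23")
o=ctrl.get_obs();print(o["clock"],o["tool_pos"],o["orientation"],o["force"],o["moment"])
crop(p,290,370,160,250,6.5,"s23c")
E
```

```text
39.25 [ 0.70235756 -0.01731294  0.16075418] [-1.79992270e+02  5.74294770e-04 -9.03878571e+01] [-0.35284541  0.72599738 -1.14172098] [-0.02992394 -0.03177331 -0.01439   ]
```

View pics/s23c.png

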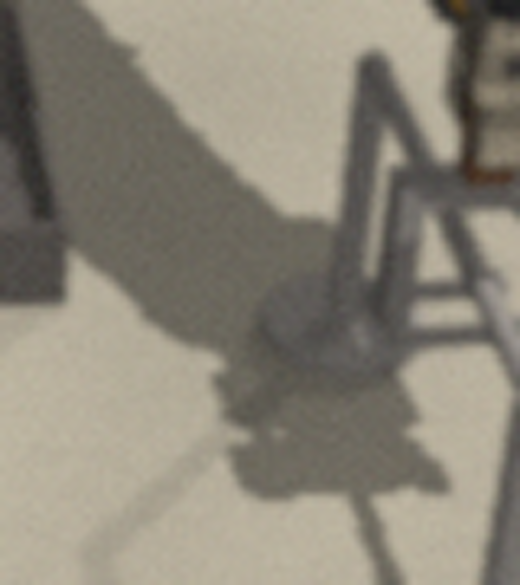

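apply_moves(
  motion=[
    [[0,0,-0.1],0],
    [[0,0,-0.2],0],
    [[0,0,-0.3],0],
    [[0,0,-0.3],0],
  ],
)

```text
clock: 39.65
tool_pos: [0.7025, -0.0173, 0.1589]
orientation: [-179.9, -0.0, -90.4]
force: [-2.4, 0.1, 4.5]
opening: 0.016
```

apply_moves(
  motion=[
    [[0,0,0.1],0],
    [[0,0,0.1],0],
    [[0,0,0.1],0],
    [[0,0,0.1],0],
    [[0,0,0.1],0],
    [[0,0,0.1],0],
  ],
  hand=4,
)

```text
clock: 40.25
tool_pos: [0.7023, -0.0173, 0.1586]
orientation: [180.0, -0.0, -90.4]
force: [-0.3, 0.6, -0.1]
opening: 0.0399
```

```bash
python3 - <<'E'
from h import *
p,d=snap("side","s24")
o=ctrl.get_obs();print(o["clock"],o["tool_pos"],o["opening"],o["force"],o["moment"])
crop(p,300,390,150,250,6,"s24c")
E
```

```text
40.3 [ 0.70229247 -0.0173076   0.15856561] 0.04007199238248627 [-0.67293911 -0.4303239  -0.0552425 ] [-0.01670897 -0.01573436  0.03702575]
```

View pics/s24c.png

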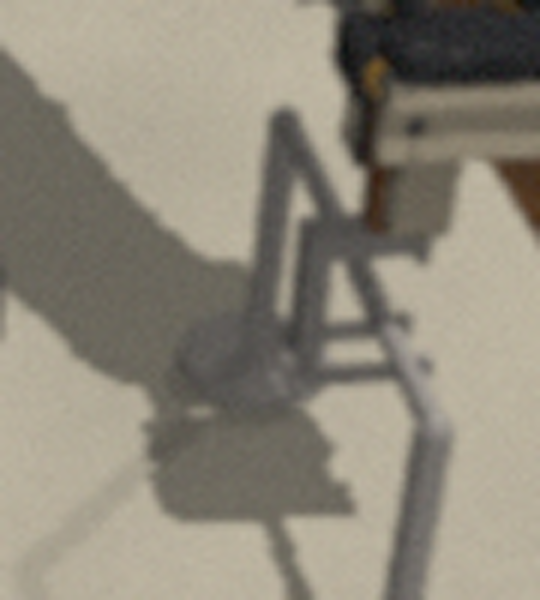

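apply_moves(
  motion=[
    [[0,0,0.5],0],
    [[0,0,1.5],0],
    [[0,0,3],0],
    [[0,0,5],0],
    [[0,0,7],0],
    [[0,0,9],0],
    [[0,0,11],0],
    [[-4,2,11],0],
    [[-8,6,11],0],
    [[-12,10,11],0],
  ],
)

```text
clock: 41.3
tool_pos: [0.5907, 0.0737, 0.2702]
orientation: [-179.9, 0.0, -90.5]
force: [1.1, 1.5, 1.1]
opening: 0.04
```

apply_moves(
  motion=[
    [[-2,5,0],0],
    [[-4,10,0],0],
    [[-6,15,0],0],
    [[-8,20,0],0],
    [[-10,25,0],0],
    [[-12,30,0],0],
    [[-14,35,0],0],
    [[-16,40,0],0],
    [[-18,44,0],0],
    [[-20,48,0],0],
  ],
)

```text
clock: 42.3
tool_pos: [0.3995, 0.5372, 0.2706]
orientation: [-179.9, 0.1, -90.4]
force: [1.3, 0.8, 1.0]
opening: 0.0397
```

```bash
python3 - <<'E'
from h import *
o=ctrl.get_obs();print(o["clock"],o["tool_pos"],o["opening"],o["force"])
p,d=snap("side","s25");crop(p,160,430,100,380,2.1,"s25c")
p,d=snap("top","t25");crop(p,90,450,130,300,2.2,"t25c")
E
```

```text
42.3 [0.39948288 0.53722252 0.2706492 ] 0.03971843024617254 [1.34835043 0.79395092 1.03007412]
```

View pics/s25c.png

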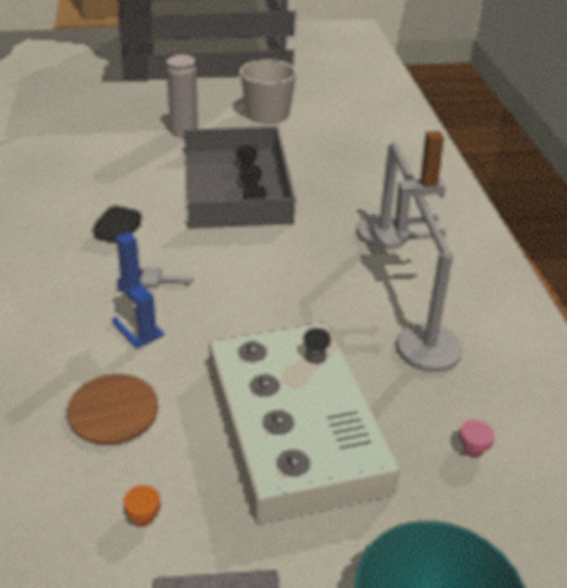

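View pics/t25c.png

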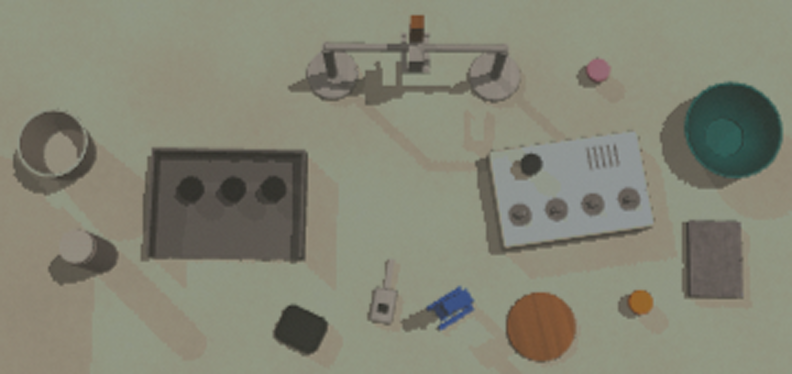

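apply_moves(
  motion=[
    [[0,0,0],0],
    [[0,0,0],0],
    [[0,0,0],0],
    [[0,0,0],0],
    [[0,0,0],0],
    [[0,0,0],0],
    [[0,0,0],0],
    [[0,0,0],0],
    [[0,0,0],0],
    [[0,0,0],0],
  ],
)

```text
clock: 43.4
tool_pos: [0.4003, 0.5353, 0.2686]
orientation: [180.0, -0.0, -90.4]
force: [-0.4, -0.5, 0.1]
opening: 0.0398
```

```bash
python3 - <<'E'
from h import *
a=np.load("top0.npz")["p"].astype(int)
p,d=snap("top","t26");X=cloud("top",d)
df=(abs(p.astype(int)-a).max(2)>45).astype(np.uint8)
n,l,s,c=cv2.connectedComponentsWithStats(df)
print([(list(map(int,s[i])),) for i in range(1,n) if s[i,4]>12])
p2,_=snap("side","s26")
print("side change since last",(abs(p2.astype(int)-np.load("s25.npz")["p"].astype(int)).max(2)[150:]>60).sum())
hsv=cv2.cvtColor(p,cv2.COLOR_BGR2HSV);m=(hsv[...,2]<60)&(X[...,0]>.4)&(X[...,0]<.57)&(X[...,1]>.13)&(X[...,1]<.31)
n,l,s,c=cv2.connectedComponentsWithStats(m.astype(np.uint8))
for i in range(1,n):
    if s[i,4]>30: print(s[i],ray("top",c[i],.03),np.median(X[l==i],0))
br=(hsv[...,0]<14)&(hsv[...,1]>100)&(X[...,0]>.65)&(abs(X[...,1])<.1); print("grip top",X[br].mean(0),X[br][:,2].max())
print(ctrl.get_obs()["clock"])
E
```

```text
[([276, 137, 9, 13, 88],), ([270, 154, 15, 14, 85],), ([253, 158, 10, 10, 54],), ([256, 172, 16, 5, 60],), ([249, 203, 24, 24, 260],), ([372, 214, 12, 10, 52],), ([351, 216, 22, 13, 112],), ([0, 221, 28, 49, 947],), ([318, 221, 15, 12, 60],), ([42, 233, 30, 61, 336],), ([32, 241, 4, 18, 36],), ([19, 290, 15, 3, 25],), ([0, 293, 49, 49, 1567],), ([0, 357, 159, 63, 4109],), ([235, 374, 10, 2, 15],)]
side change since last 0
[171 210  11  12  97] [[0.53301287 0.27408533 0.03      ]] [0.53259925 0.27430957 0.03118516]
[190 211  12  11  95] [[0.53274631 0.21926612 0.03      ]] [0.53225434 0.2196543  0.03011224]
[209 210  11  12  94] [[0.53288495 0.16650187 0.03      ]] [0.53173499 0.16615651 0.0309162 ]
grip top [ 1.41499783e+00 -7.30120524e-04 -7.28970661e-01] 0.21085671605923406
43.5
```

Everything checks out: the three caps stand in the tray with their heads at about z 0.030. The puller hangs still, with its grip top near z 0.205–0.21 as it should be. The bystanders show no change.

```bash
python3 - <<'E'
from plant import ctrl
print(ctrl.close_job())
E
```

```text
the job is handed in; nothing more can be done
None
```

The job is done and was handed in at about 43.5 s, well inside the 210 s limit.

- **Plunger:** I pressed it to its stop, with the fingertips at z 0.060 m and about 30 N on the tool, then let it spring back.
- **Caps:** Caps 1, 3 and 4 were fitted; stem 2 was bare. I pulled each one with the puller's fork and set it standing in the tray.
- **Puller:** It hangs by its top arm over the middle of the bar, and the gripper has released it.

**Last checks:**
- The three caps stand at x ≈ 0.533 and y ≈ 0.274, 0.219 and 0.167 m, with head tops at z ≈ 0.030–0.031 m.
- Nothing changed in the side view (lower part, below row 150) over the last second.
- The start-to-end top-view difference shows only the puller, the removed caps, shadows and the robot. All bystanders and look-alikes are where they were, and I saw no cap knocked aside.
- One check failed: the mean position of the puller's grip top was thrown off by stray depth pixels. Its height reading of about 0.21 m and the pictures agree with a level hang.

The puller tilted a few degrees in the grip during the first pull. It was level again once the fork had been pressed lightly on the tray floor.

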